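Load the test kiln and switch it on

ROBOT

A 6-joint arm with a two-finger parallel gripper is mounted at the origin on the work surface. World frame = base frame: x ahead of the robot, y to its left, z up, the work surface at z = 0. Lengths are in m, angles in rad, forces in N, time in s.
With the tool pointing down it reaches from about 0.425 to 0.95 m from the base axis. Payload 3.5 kg.
Tool frame: the origin (TCP) lies on the centre line of the jaws, within the pads' length; the fingertips stand 11 mm ahead of it and the grasp point (between the pads) lies 8 mm behind it (manip.finger_overhang is the distance from the TCP to the fingertips, in m); z points along the fingers, y is the line along which they close (so a half turn about z gives the same grasp; the last joint's range is limited). The gripper opens to 85 mm and grips with 20 to 120 N. Pads are 22 mm wide; open, the fingers measure 114 mm over their backs; the gripper's body (76 mm by 85 mm) begins 54 mm behind the grasp point. The pads swing forward as they close: fully open they stand 13 mm farther back than shut.
Start: joints at [-1.436, 0.286, 1.577, -0, 1.279, -0.15], TCP at [0.19, -0.648, 0.242] pointing down, gripper open.
Joint ranges: [-2.77, 2.77], [-0.9, 2.22], [0.21, 2.48], [-1.53, 4.67], [0.24, 2.81], [-2.84, 2.84]. Speed limits (rad/s): [2.79, 2.79, 3.14, 3.14, 3.14, 3.14].

INTERFACE

Orientations are given as a rotation vector (axis times angle).
In Python, from plant import manip, eyes, workorder gives the robot as it stands (manip), with the cameras (eyes) and the job (workorder).
- The arm moves only by the shell command python3 jog.py 'ROWS' [FORCE]. ROWS is rows parted by semicolons, their numbers by spaces, 1 to 12 of them, each of 7 numbers: a rotation vector rx, ry, rz in rad, then dx, dy, dz in m, then the opening from 0.0 (shut) to 1.0 (fully open); each row is the pose to reach, as a shift and turn from the pose commanded when the command began, along the tool's axes at that moment; what a row does not reach only later rows make up. A row lasts 1/12 s, in which the tool goes at most 0.0417 m and 0.125 rad, less where a joint would pass 70% of its speed; a pose out of reach is approached as far as the arm can. The fingers move at their own pace and stop on an object; FORCE is the grip in N (left out, the last holds). Time passes only in rows, so rows that do not move let the fingers close. It prints the time, the measured TCP pose, the force, the opening and the grip force at its end.
- manip.state(): the state, without advancing time (a new reading comes with each control period).
- eyes.capture(name): name is "scene" or "side" or "wrist"; returns a dict with "frame" (384x512x3 uint8, red, green, blue), "depth" (384x512 float32, m along the optical axis (not along the pixel's ray), 0 where there is no reading), "vfov" (degrees; the focal length in pixels is half the picture's height over the tangent of half this angle, whatever the lens; pixels are square), "cx", "cy" (the principal point, pixels), "world_to_cam" (4x4, takes a point from world to camera coordinates). Camera axes: x right, y up, looking along -z (the intrinsics and any distortion apply to the point x, -y, -z); pixel columns grow to the right and rows downward; lengths in m; the calibration is good to about 2 mm. A picture is of the moment at which its call begins.
- workorder.finish_job(): hands the job in; it is judged then, once.
The state is a dict: "clock": time; "joint_pos": joint angles; "joint_velocities": joint speeds; "joint_torque": joint torques, N m; "eef_pos": TCP position; "eef_rot": TCP orientation; "contact_force": force on the tool from outside, world axes, zero at the start; "wrist_torque": the same for the moment, N m; "grip_width": opening from 0.0 (shut) to 1.0 (fully open); "finger_force": force on a finger pad.
Only numpy, scipy, OpenCV 4.12 (cv2) and the standard library are available. Lean on these libraries where they do the work, as an engineer would, in place of code of your own. Each camera call takes 0.05 s, during which the arm holds its last target. There are 200 camera calls.

TASK

Swing the kiln lid up and over until it stays open by itself, then load the kiln: take every clay test bar out of the rack and lay it flat on the chamber floor or across other bars, and stand the witness-cone pack upright on the chamber floor. When everything is in, swing the lid fully shut, let go of it, and only then push the power lever all the way over, towards the back of the kiln, to switch it on. Leave the jar, the bowl and the mug where they stand.

Things in the scene. Friction and masses are not known exactly. Their poses are not given: they have to be found in the camera images.
- kiln: low bench-top test kiln fixed to the table, silver sheet metal over pale firebrick, 160 (x) x 300 (y) x 115 mm high without its lid, walls 18 mm. Origin: centre of its underside, on the table; z up, x to its back (hinge side), away from the robot, y to the left. Against its right side (y = -151 to -205 mm) a blue control box 90 (x) x 54 (y) x 100 mm high carries the power lever
- chamber (a point): centre of the kiln chamber's floor, 70 mm above the table, axes as the kiln's. The chamber is open at the top, 124 (x) x 264 (y) mm, 45 mm deep (rim 115 mm above the table)
- lid (a joint): lid angle in rad: 0 shut, 1.8 open against its stop. Firebrick slab 160 x 300 x 28 mm, about 0.5 kg, over the kiln. Hinge axis along kiln y, at kiln x = +80, z = 115 mm (back edge of the rim). Hardly any friction: it falls shut from below about 1.4 rad; beyond that it falls back on its stop and stays
- lid_handle (a point): middle of the lid's black round bar handle, 12 mm thick, 110 mm long, parallel to the hinge, on a bracket at each end, its centre line 35 mm in front of the lid's front edge. Lid shut: at kiln x = -115, z = 129 mm, so 195 mm in front of and 14 mm above the hinge axis, about which it turns
- switch (a joint): kiln power lever in rad: 0 off (leans to the front, the kiln's -x), 1.0 fully on (leans to the back, +x). Stays where it is left, a light push (1 to 2 N) moves it. Lever 80 mm long, pivot axis along the kiln's y, at kiln x = 0, y = -178 mm, z = 122 mm
- switch_tip (a point): centre of the red ball, 26 mm across, at the end of the power lever; about 192 mm above the table in either end position
- rack: wooden rack fixed to the table, 46 (x) x 214 (y) x 50 mm high, origin at the centre of its underside, z up. Four square wells, 22 mm wide, open at the top, in a row along its y at -82.5, -27.5, 27.5 and 82.5 mm; well floors 10 mm above the table, wells 40 mm deep
- cones: witness-cone pack: terracotta base 50 (x) x 22 (y) x 16 mm with three pale little cones on top along its x, 10 mm wide at the foot, 40 mm high in all; about 45 g. Origin: centre of its underside, z up. Stands loose on the table on the robot's side of the rack
- bar0: clay test bar, square, 14 x 14 x 90 mm, 36 g, pale with a blue glazed end; z runs along its length to the glazed end. Origin: its centre. If present it stands loosely in a rack well, glazed end up, its top 100 mm above the table, and may lean some degrees
- bar1: clay test bar, square, 14 x 14 x 90 mm, 36 g, pale with a red-brown glazed end; z runs along its length to the glazed end. Origin: its centre. If present it stands loosely in a rack well, glazed end up, its top 100 mm above the table, and may lean some degrees
- bar2: clay test bar, square, 14 x 14 x 90 mm, 36 g, pale with a green glazed end; z runs along its length to the glazed end. Origin: its centre. If present it stands loosely in a rack well, glazed end up, its top 100 mm above the table, and may lean some degrees
- bar3: clay test bar, square, 14 x 14 x 90 mm, 36 g, pale with an ochre glazed end; z runs along its length to the glazed end. Origin: its centre. If present it stands loosely in a rack well, glazed end up, its top 100 mm above the table, and may lean some degrees
- jar: amber glass jar, 76 mm across, 100 mm high, a bystander behind the work; origin centre of underside, z up
- bowl: blue bowl, 120 mm across, 50 mm high, bystander at the robot's right; origin centre of underside, z up
- mug: white mug, 80 mm across, 90 mm high, bystander at the robot's left; origin centre of underside, z up

How it is judged:
On the way, in this order (a step that is already met when the one before it is completed fails the run):
1. the lid stays open by itself, let go (value of joint lid above 1.6 rad and contact force between the fingers and lid below 0.2 N), for 0.5 s.
2. with the lid open, every bar present lies in the chamber and the cone pack stands in it (value of joint lid above 1.6 rad and x of bar0 in the frame of kiln between -0.062 and 0.062 m and y of bar0 in the frame of kiln between -0.132 and 0.132 m and z of bar0 in the frame of kiln between 0.065 and 0.105 m and angle between bar0's own z axis and vertical between 1.2 and 1.94 rad and x of bar1 in the frame of kiln between -0.062 and 0.062 m and y of bar1 in the frame of kiln between -0.132 and 0.132 m and z of bar1 in the frame of kiln between 0.065 and 0.105 m and angle between bar1's own z axis and vertical between 1.2 and 1.94 rad and x of bar2 in the frame of kiln between -0.062 and 0.062 m and y of bar2 in the frame of kiln between -0.132 and 0.132 m and z of bar2 in the frame of kiln between 0.065 and 0.105 m and angle between bar2's own z axis and vertical between 1.2 and 1.94 rad and x of bar3 in the frame of kiln between -0.062 and 0.062 m and y of bar3 in the frame of kiln between -0.132 and 0.132 m and z of bar3 in the frame of kiln between 0.065 and 0.105 m and angle between bar3's own z axis and vertical between 1.2 and 1.94 rad and x of cones in the frame of kiln between -0.062 and 0.062 m and y of cones in the frame of kiln between -0.132 and 0.132 m and z of cones in the frame of kiln between 0.06 and 0.085 m and angle between cones's own z axis and vertical below 0.3 rad and linear speed of each of bar0, bar1, bar2, bar3, cones below 0.03 m/s), for 0.2 s.
3. the lid is shut and let go, everything still inside (value of joint lid below 0.04 rad and contact force between the fingers and lid below 0.2 N and x of bar0 in the frame of kiln between -0.062 and 0.062 m and y of bar0 in the frame of kiln between -0.132 and 0.132 m and z of bar0 in the frame of kiln between 0.065 and 0.105 m and angle between bar0's own z axis and vertical between 1.2 and 1.94 rad and x of bar1 in the frame of kiln between -0.062 and 0.062 m and y of bar1 in the frame of kiln between -0.132 and 0.132 m and z of bar1 in the frame of kiln between 0.065 and 0.105 m and angle between bar1's own z axis and vertical between 1.2 and 1.94 rad and x of bar2 in the frame of kiln between -0.062 and 0.062 m and y of bar2 in the frame of kiln between -0.132 and 0.132 m and z of bar2 in the frame of kiln between 0.065 and 0.105 m and angle between bar2's own z axis and vertical between 1.2 and 1.94 rad and x of bar3 in the frame of kiln between -0.062 and 0.062 m and y of bar3 in the frame of kiln between -0.132 and 0.132 m and z of bar3 in the frame of kiln between 0.065 and 0.105 m and angle between bar3's own z axis and vertical between 1.2 and 1.94 rad and x of cones in the frame of kiln between -0.062 and 0.062 m and y of cones in the frame of kiln between -0.132 and 0.132 m and z of cones in the frame of kiln between 0.06 and 0.085 m and angle between cones's own z axis and vertical below 0.3 rad), for 0.2 s.
4. the power lever is on (value of joint switch above 0.75 rad), for 0.2 s.
At the end, for the whole second after the job is handed in: every bar present lies in the kiln chamber (centre inside the walls and below the rim, long axis within about 21 degrees of level), the cone pack stands on the chamber floor within 17 degrees of upright, all at rest, the lid is shut (below 0.04 rad) and the lever on (above 0.75 of 1.0 rad) (x of bar0 in the frame of kiln between -0.062 and 0.062 m and y of bar0 in the frame of kiln between -0.132 and 0.132 m and z of bar0 in the frame of kiln between 0.065 and 0.105 m and angle between bar0's own z axis and vertical between 1.2 and 1.94 rad and x of bar1 in the frame of kiln between -0.062 and 0.062 m and y of bar1 in the frame of kiln between -0.132 and 0.132 m and z of bar1 in the frame of kiln between 0.065 and 0.105 m and angle between bar1's own z axis and vertical between 1.2 and 1.94 rad and x of bar2 in the frame of kiln between -0.062 and 0.062 m and y of bar2 in the frame of kiln between -0.132 and 0.132 m and z of bar2 in the frame of kiln between 0.065 and 0.105 m and angle between bar2's own z axis and vertical between 1.2 and 1.94 rad and x of bar3 in the frame of kiln between -0.062 and 0.062 m and y of bar3 in the frame of kiln between -0.132 and 0.132 m and z of bar3 in the frame of kiln between 0.065 and 0.105 m and angle between bar3's own z axis and vertical between 1.2 and 1.94 rad and x of cones in the frame of kiln between -0.062 and 0.062 m and y of cones in the frame of kiln between -0.132 and 0.132 m and z of cones in the frame of kiln between 0.06 and 0.085 m and angle between cones's own z axis and vertical below 0.3 rad and linear speed of each of bar0, bar1, bar2, bar3, cones below 0.03 m/s and value of joint lid below 0.04 rad and value of joint switch above 0.75 rad); the robot touches nothing.
It fails at once if the jar is shoved more than 30 mm or tipped (distance of jar from where it was at the start of the episode above 0.03 m or angle between jar's own z axis and vertical above 0.5 rad).
It fails at once if the bowl is shoved more than 30 mm or tipped (distance of bowl from where it was at the start of the episode above 0.03 m or angle between bowl's own z axis and vertical above 0.5 rad).
It fails at once if the mug is shoved more than 30 mm or tipped (distance of mug from where it was at the start of the episode above 0.03 m or angle between mug's own z axis and vertical above 0.5 rad).
Of bar0, bar1, bar2, bar3 only 2 to 4 are there at a start; the rules pass over those that are not, and their reading is None.
At some moment in a run one of cones may be knocked a few centimetres aside while the robot is not near it.
Once in a run the grip may slacken for a moment while it holds something.
It also fails if it takes over 210 s, if anything falls off the work surface, if the arm or the gripper's body presses on something with over 40 N, if the wrist force passes 120 N, or if a joint passes its speed limit or range.

## Working session

There is one attempt and no reset: what is moved stays moved. The work goes in short steps, Python scripts to look and compute and a shell command to move; the robot and the scene stay as the last step left them, time stands still between calls to the robot, and variables do not carry over. Pictures are saved under pics/ and viewed, at most 14 in all, crops included, and the job is handed in when it is done.

```bash
ls; mkdir -p pics
cat > h.py <<'E'
import numpy as np, cv2
from scipy.spatial.transform import Rotation as R
from plant import manip, eyes, workorder
def cap(n, save=None):
    c=eyes.capture(n)
    if save: cv2.imwrite('pics/'+save+'.png', c['frame'][:,:,::-1])
    return c
def pts(c):
    d=c['depth']; h,w=d.shape; f=h/2/np.tan(np.radians(c['vfov'])/2)
    v,u=np.mgrid[:h,:w]
    p=np.stack([(u-c['cx'])/f*d,-(v-c['cy'])/f*d,-d,np.ones_like(d)],-1)
    P=p@np.linalg.inv(c['world_to_cam']).T
    P[d==0]=np.nan
    return P[...,:3]
def ray(c,u,v):
    f=c['frame'].shape[0]/2/np.tan(np.radians(c['vfov'])/2)
    M=np.linalg.inv(c['world_to_cam'])
    return M[:3,3], M[:3,:3]@np.array([(u-c['cx'])/f,-(v-c['cy'])/f,-1])
def onz(c,u,v,z):
    o,d=ray(c,u,v); return o+d*(z-o[2])/d[2]
def st():
    s=manip.state(); print(round(s['clock'],2),np.round(s['eef_pos'],4),np.round(s['eef_rot'],3),np.round(s['contact_force'],1),round(s['grip_width'],3),s['finger_force'],np.round(s['joint_pos'],3))
    return s
E
python3 - <<'E'
from h import *
s=st(); print(s)
for n in ('scene','side','wrist'):
    c=cap(n,n+'0'); print(n,{k:v for k,v in c.items() if k not in('frame','depth')}, (c['depth']==0).mean())
print(manip.finger_overhang)
E
```

```text
jog.py
pics
plant.py
0.0 [ 0.1896 -0.6472  0.2409] [-3.107 -0.446  0.   ] [-1.   0.7  0.5] 0.998 0.0 [-1.436  0.287  1.578 -0.     1.279 -0.15 ]
{'clock': 0.0, 'joint_pos': array([-1.43597715e+00,  2.87170914e-01,  1.57816666e+00, -3.42995600e-05,
        1.27861204e+00, -1.49998341e-01]), 'joint_velocities': array([-0.001963  , -0.00126485, -0.00093988, -0.00042607, -0.00085846,
        0.00010498]), 'joint_torque': array([-6.40287799e-04, -4.05986559e+01, -2.92624193e+01, -2.16572307e-04,
        5.87431190e-03, -5.71664060e-06]), 'eef_pos': array([ 0.18959917, -0.64716743,  0.24094925]), 'eef_rot': array([-3.10745482e+00, -4.45560516e-01,  2.34581194e-05]), 'contact_force': array([-1.04875651,  0.67717762,  0.46200943]), 'wrist_torque': array([-0.05107292,  0.06140924,  0.01497155]), 'finger_force': 0.0, 'grip_width': 0.9983956625447178}
scene {'vfov': 45.39517528485378, 'cx': 248.80264686023418, 'cy': 195.42910005591662, 'world_to_cam': array([[-0.76007876,  0.64960969,  0.01695673,  0.42863227],
       [-0.40446661, -0.49334919,  0.77007359,  0.12854365],
       [ 0.50861286,  0
[... 159 characters left out ...]
 254.68470446746318, 'cy': 189.57332408493048, 'world_to_cam': array([[ 0.99133953, -0.12934203,  0.02272841, -0.56180847],
       [ 0.05844007,  0.5894863 ,  0.80566163, -0.16336081],
       [-0.117604  , -0.79735597,  0.59193983, -1.5604543 ],
       [ 0.        ,  0.        ,  0.        ,  1.        ]])} 0.0041656494140625
wrist {'vfov': 61.4701827500137, 'cx': 258.1129246668485, 'cy': 189.79075894142423, 'world_to_cam': array([[ 0.28150767, -0.95955642, -0.00221718, -0.67392066],
       [ 0.9157362 ,  0.26934089, -0.29813201,  0.03787267],
       [ 0.28667166,  0.08189609,  0.95452207, -0.38096462],
       [ 0.        ,  0.        ,  0.        ,  1.        ]])} 0.004338582356770833
0.011
```

```bash
python3 -c "
import cv2,numpy as np
a=cv2.imread('pics/scene0.png');b=cv2.imread('pics/side0.png')
cv2.imwrite('pics/both0.png',cv2.resize(np.vstack([a,b]),None,fx=.78,fy=.78))"
```

```text
(no output)
```

View pics/scene0.png

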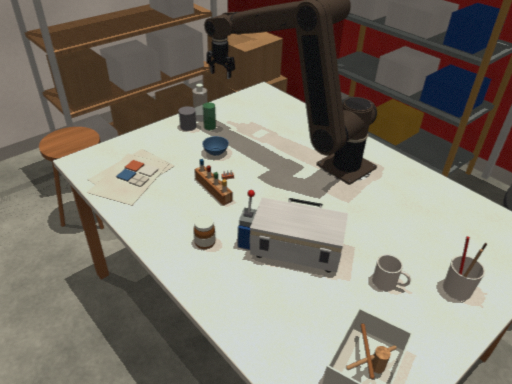

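View pics/side0.png

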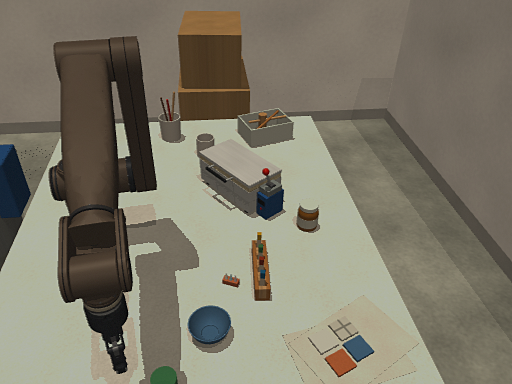

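The scene view shows the kiln at about (300,235) with its red lever ball at (251,194). The rack is at (213,185), the cones at (228,175), the bowl at (215,147), the jar at (205,235) and the mug at (388,272). The side view shows the rack at (261,265) and the cones at (231,281). Next I'll measure them by depth and colour.

Run:
```python
from h import *
import pickle
data={}
for n in('scene','side'):
    c=cap(n); P=pts(c); data[n]=c
    hsv=cv2.cvtColor(c['frame'],cv2.COLOR_RGB2HSV)
    H,S,V=[hsv[...,i].astype(int) for i in range(3)]
    x,y,z=P[...,0],P[...,1],P[...,2]
    tab=(z<0.01)&(z>-.01)&(x>.3)&(x<.9)
    print(n,'table z',np.nanmedian(z[tab]))
    # lid top
    ws=(x>.3)&(x<1.1)&(abs(y)<.6)
    m=ws&(z>.134)&(z<.152)&(S<70)
    nl,lab,stt,cen=cv2.connectedComponentsWithStats(m.astype(np.uint8))
    k=1+np.argmax(stt[1:,4]); q=P[lab==k]
    r=cv2.minAreaRect(q[:,:2].astype(np.float32)); print('lid',len(q),r,np.median(q[:,2]))
    # red ball
    m=ws&((H<6)|(H>174))&(S>170)&(z>.15)
    if m.any(): 
        v,u=np.nonzero(m); print('ball',m.sum(),u.mean(),v.mean(),np.median(P[m],0))
    # rack: brown z .04-.06
    m=ws&(H>4)&(H<18)&(S>90)&(z>.043)&(z<.057)&(y<0.1)
    nl,lab,stt,cen=cv2.connectedComponentsWithStats(cv2.dilate(m.astype(np.uint8),np.ones((3,3))))
    for k in range(1,nl):
        q=P[(lab==k)&m]
        if len(q)>20: print('rack?',len(q),cen[k],cv2.minAreaRect(q[:,:2].astype(np.float32)),np.median(q[:,2]))
    # handle: dark
    m=ws&(V<60)&(z>.11)&(z<.15); 
    nl,lab,stt,cen=cv2.connectedComponentsWithStats(m.astype(np.uint8))
    for k in range(1,nl):
        q=P[(lab==k)]
        if len(q)>15: print('dark',len(q),cen[k],np.median(q,0),q.min(0),q.max(0))
```

```text
scene table z 0.0012282977266117046
lid 3264 ((0.5187938809394836, 0.2089558243751526), (0.20615887641906738, 0.3028453290462494), 34.220947265625) 0.14528125989800322
ball 22 250.9090909090909 192.9090909090909 [0.61264547 0.06233395 0.20479512]
rack? 300 [212.8285124  182.19214876] ((0.5560869574546814, -0.2390151470899582), (0.21991899609565735, 0.05198409780859947), 87.835205078125) 0.050383210036566095
dark 44 [305.09090909 201.97727273] [0.43884824 0.15820888 0.13402596] [0.40972341 0.11440105 0.12541213] [0.46868937 0.19765356 0.13939102]
dark 21 [244.95238095 223.38095238] [0.66246307 0.09179386 0.11434507] [0.65189242 0.08057913 0.11013516] [0.67029245 0.10096909 0.12161759]
side table z 0.0007010961713456165
lid 1912 ((0.5258037447929382, 0.21513977646827698), (0.184614360332489, 0.3094765245914459), 33.965877532958984) 0.14468329471580493
ball 33 265.57575757575756 171.24242424242425 [0.6073013  0.04774049 0.20321992]
rack? 500 [260.12239583 266.06510417] ((0.5513768792152405, -0.24148857593536377), (0.22036466002464294, 0.046130213886499405), 85.37418365478516) 0.05002119472867128
dark 80 [215.7125 174.45  ] [0.43742643 0.14673824 0.13266738] [0.39896883 0.10495488 0.12352785] [0.47176963 0.20019137 0.13968723]
dark 26 [269.96153846 185.03846154] [0.62548066 0.06153531 0.13049276] [0.61459672 0.05201475 0.12367662] [0.64633104 0.07825207 0.14767838]
dark 56 [269.46428571 190.30357143] [0.62100903 0.04959763 0.11636631] [0.58937836 0.03010232 0.11006344] [0.66970502 0.07290447 0.12348704]
```

```bash
python3 -c "
import cv2,numpy as np
a=cv2.imread('pics/scene0.png')[150:215,185:265];b=cv2.imread('pics/side0.png')[225:305,215:285]
a=cv2.resize(a,(400,325),interpolation=2);b=cv2.resize(b,(350,400),interpolation=2)
o=np.zeros((400,750,3),np.uint8);o[:325,:400]=a;o[:,400:]=b
cv2.imwrite('pics/crop0.png',o)"
```

```text
(no output)
```

View pics/crop0.png

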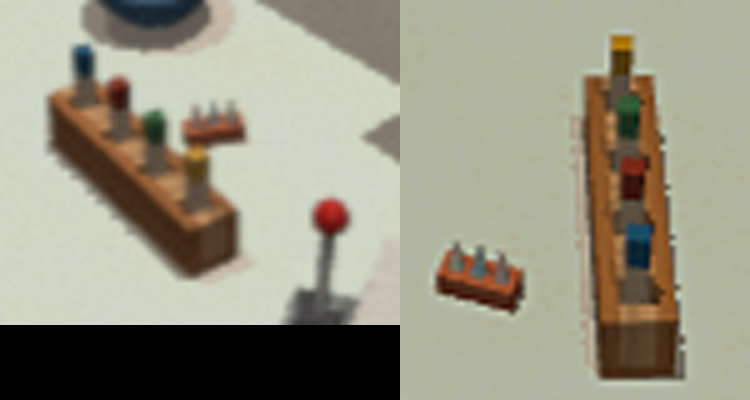

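All four bars are present, in the order blue, red, green, ochre from the -y end to the +y end. Next I'll take the wrist camera over the rack and then over the kiln for precise measurement.

```bash
r='0 0 0 .41 -.297 -.11 1'; python3 jog.py '0 0 0 .04 -.03 -.01 1;0 0 0 .41 -.297 -.11 1;0 0 0 .41 -.297 -.11 1;0 0 0 .41 -.297 -.11 1;0 0 0 .41 -.297 -.11 1;0 0 0 .41 -.297 -.11 1;0 0 0 .41 -.297 -.11 1;0 0 0 .41 -.297 -.11 1;0 0 0 .41 -.297 -.11 1;0 0 0 .41 -.297 -.11 1;0 0 0 .41 -.297 -.11 1;0 0 0 .41 -.297 -.11 1'
python3 - <<'E'
from h import *
s=st()
Rt=R.from_rotvec(s['eef_rot']); print(Rt.inv().apply(np.array([.5,-.25,.35])-s['eef_pos']))
E
```

```text
clock: 1.25
eef_pos: [0.4896, -0.2596, 0.3491]
eef_rot: [3.109, 0.446, 0.001]
contact_force: [0.5, 0.1, 0.4]
grip_width: 1.001
finger_force: 0.0
1.25 [ 0.4896 -0.2596  0.3491] [3.109e+00 4.460e-01 1.000e-03] [0.5 0.1 0.4] 1.001 0.0 [-0.671 -0.045  1.748  0.     1.439  0.615]
[ 0.01263811 -0.00631497 -0.00094865]
```

```bash
cat >> h.py <<'E'
def hsv(c):
    h=cv2.cvtColor(c['frame'],cv2.COLOR_RGB2HSV).astype(int); return h[...,0],h[...,1],h[...,2]
def blobs(m,P,n=8,d=0):
    a=m.astype(np.uint8)
    if d: a=cv2.dilate(a,np.ones((d,d)))
    k,lab,_,_=cv2.connectedComponentsWithStats(a); out=[]
    for i in range(1,k):
        q=(lab==i)&m
        if q.sum()>=n: v,u=np.nonzero(q); out.append((q.sum(),u.mean(),v.mean(),P[q]))
    return out
E
python3 - <<'E'
from h import *
c=cap('wrist','w1'); P=pts(c); H,S,V=hsv(c); x,y,z=np.moveaxis(P,-1,0)
print('table',np.nanmedian(z[(z<.01)]))
for zz in [(.085,.115)]:
    for b in blobs((z>zz[0])&(z<zz[1]),P): print('top',b[0],np.round(b[1:3],1),np.round(np.median(b[3],0),4),np.round(b[3][:,:2].min(0),4),np.round(b[3][:,:2].max(0),4), [int(np.median(k[(abs(np.indices(H.shape)[0]-b[2])<2)&(abs(np.indices(H.shape)[1]-b[1])<2)])) for k in(H,S,V)])
for b in blobs((z>.044)&(z<.056)&(S>80)&(H<20),P,100,5): 
    print('rack',b[0],b[1:3],cv2.minAreaRect(b[3][:,:2].astype(np.float32)),np.median(b[3][:,2]))
for b in blobs((z>.01)&(z<.045)&(S>80)&((H<15)|(H>172)),P,40,3): 
    print('brown low',b[0],b[1:3],cv2.minAreaRect(b[3][:,:2].astype(np.float32)),np.median(b[3][:,2]))
E
```

```text
table 0.0007275237296624493
top 58 [ 1.9 21.1] [0.553  0.0511 0.088 ] [0.5466 0.0485] [0.5618 0.0561] [16, 26, 64]
top 227 [186.9  71.4] [ 0.5599 -0.157   0.1009] [ 0.5517 -0.1641] [ 0.5681 -0.1474] [25, 176, 170]
top 183 [235.5  89.4] [ 0.5565 -0.2136  0.1011] [ 0.5482 -0.2217] [ 0.5648 -0.2051] [60, 109, 63]
top 178 [279.2 107.5] [ 0.5516 -0.2667  0.1012] [ 0.5431 -0.2758] [ 0.5601 -0.2585] [6, 206, 82]
top 194 [322.2 124.4] [ 0.5475 -0.3202  0.101 ] [ 0.5387 -0.3299] [ 0.556  -0.3129] [99, 186, 69]
top 32 [509.2 313.4] [ 0.3682 -0.6744  0.0884] [ 0.3648 -0.6775] [ 0.3735 -0.6714] [13, 25, 35]
rack 4747 (np.float64(254.06951759005688), np.float64(95.83631767432063)) ((0.5539247393608093, -0.2389918565750122), (0.21369849145412445, 0.04603129252791405), 85.49398040771484) 0.05063103192343865
brown low 69 (np.float64(274.4927536231884), np.float64(103.08695652173913)) ((0.5515300035476685, -0.2676006257534027), (0.020261814817786217, 0.021910645067691803), 85.00868225097656) 0.011201119573859997
brown low 415 (np.float64(256.03132530120484), np.float64(166.5855421686747)) ((0.4572063088417053, -0.2658287584781647), (0.021926088258624077, 0.05002864822745323), 65.05559539794922) 0.016667432541311533
brown low 71 (np.float64(6.887323943661972), np.float64(312.19718309859155)) ((0.09007404744625092, 0.07818695902824402), (0.02250594273209572, 0.04087553918361664), 47.35464096069336) 0.012625498189211881
brown low 58 (np.float64(80.6896551724138), np.float64(380.0344827586207)) ((-0.023694433271884918, -0.06769759953022003), (0.022022821009159088, 0.030907727777957916), 76.85554504394531) 0.012661004379293683
```

View pics/w1.png

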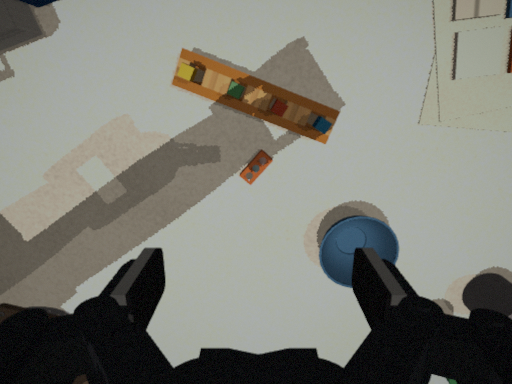

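The wrist view shows the rack at (254,96) with ochre, green, red and blue bar tops at (187,71), (236,89), (279,107) and (322,124). The cones are at (256,167) and the bowl at (360,250). Depth and colour give solid positions for these, so the kiln is next.

```bash
python3 jog.py '0 0 -1.5 .17 -.38 -.07 1;0 0 -1.5 .17 -.38 -.07 1;0 0 -1.5 .17 -.38 -.07 1;0 0 -1.5 .17 -.38 -.07 1;0 0 -1.5 .17 -.38 -.07 1;0 0 -1.5 .17 -.38 -.07 1;0 0 -1.5 .17 -.38 -.07 1;0 0 -1.5 .17 -.38 -.07 1;0 0 -1.5 .17 -.38 -.07 1;0 0 -1.5 .17 -.38 -.07 1;0 0 -1.5 .17 -.38 -.07 1;0 0 -1.5 .17 -.38 -.07 1'
python3 jog.py '0 0 -.38 0 0 0 1;0 0 -.38 0 0 0 1;0 0 -.38 0 0 0 1;0 0 -.38 0 0 0 1;0 0 -.38 0 0 0 1'
cat >> h.py <<'E'
def kiln():
    import json; return json.load(open('kiln.json'))
E
python3 - <<'E'
from h import *
s=st()
c=cap('wrist','w2'); P=pts(c); H,S,V=hsv(c); x,y,z=np.moveaxis(P,-1,0)
for b in blobs((z>.135)&(z<.152)&(S<90),P,500): print('lid',b[0],b[1:3],cv2.minAreaRect(b[3][:,:2].astype(np.float32)),np.median(b[3][:,2]))
for b in blobs((z>.15)&((H<6)|(H>174))&(S>150),P,20): print('ball',b[0],b[1:3],np.median(b[3],0),b[3].min(0),b[3].max(0))
for b in blobs((z>.12)&(z<.142)&(V<70)&(x<.52)&(x>.38),P,60): print('dark',b[0],b[1:3],np.median(b[3],0),cv2.minAreaRect(b[3][:,:2].astype(np.float32)))
for b in blobs((z>.09)&(z<.11)&(H>95)&(H<125)&(S>100),P,60): print('box',b[0],b[1:3],np.median(b[3],0),cv2.minAreaRect(b[3][:,:2].astype(np.float32)))
E
```

```text
clock: 2.3
eef_pos: [0.5452, 0.1537, 0.4189]
eef_rot: [1.958, 2.456, 0.001]
contact_force: [0.4, -0.3, -0.3]
grip_width: 1.0
finger_force: 0.0
clock: 2.72
eef_pos: [0.5452, 0.1508, 0.4183]
eef_rot: [-1.478, -2.772, 0.0]
contact_force: [0.8, -0.7, 0.4]
grip_width: 1.004
finger_force: 0.0
2.72 [0.5452 0.1508 0.4183] [-1.478 -2.772  0.   ] [ 0.8 -0.7  0.4] 1.004 0.0 [ 0.09  -0.035  1.616  0.     1.561 -0.501]
lid 28488 (np.float64(280.3863381072732), np.float64(103.46124684077506)) ((0.5452573299407959, 0.2021368443965912), (0.1624957025051117, 0.2577124834060669), 34.40730667114258) 0.14512450664730114
ball 324 (np.float64(257.712962962963), np.float64(251.37037037037038)) [0.6063343  0.06156431 0.20654736] [0.59628777 0.047324   0.19479969] [0.61861736 0.07064188 0.21120765]
dark 864 (np.float64(187.4525462962963), np.float64(96.55671296296296)) [0.43645667 0.15819195 0.13472942] ((0.4374406933784485, 0.1556926965713501), (0.011713390238583088, 0.1187300905585289), 34.654632568359375)
box 60 (np.float64(304.01666666666665), np.float64(224.9)) [0.67076099 0.09049908 0.10047419] ((0.6714649200439453, 0.08975313603878021), (0.003334754379466176, 0.03332359343767166), 36.30377960205078)
box 119 (np.float64(250.52100840336135), np.float64(225.42016806722688)) [0.60431813 0.04401718 0.10029341] ((0.6046633124351501, 0.044054895639419556), (0.007704723160713911, 0.032234497368335724), 33.42574691772461)
```

View pics/w2.png

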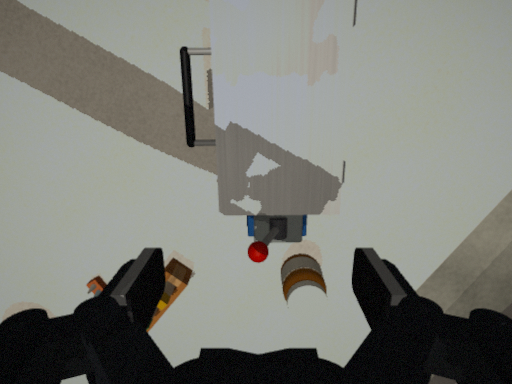

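The wrist view shows the handle bar at (187,97), its brackets, the lid, the ball at (258,252) and the jar at (303,280). That gives kiln yaw 34.5° and centre (0.532,0.221). With the tool's x and y along the kiln's y and x, I'm going down on the handle now.

```bash
python3 jog.py '0 0 -.01 .065 -.086 .18 .3;0 0 -.01 .065 -.086 .18 .3;0 0 -.01 .065 -.086 .18 .3;0 0 -.01 .065 -.086 .18 .3;0 0 -.01 .065 -.086 .18 .3;0 0 -.01 .065 -.086 .18 .3;0 0 -.01 .065 -.086 .18 .3;0 0 -.01 .065 -.086 .18 .3'
python3 - <<'E'
from h import *
s=st()
c=cap('wrist'); P=pts(c); H,S,V=hsv(c); x,y,z=np.moveaxis(P,-1,0)
yaw=np.radians(34.5); ex=np.array([np.cos(yaw),np.sin(yaw)]); ey=np.array([-ex[1],ex[0]]); K=np.array([.5322,.2208])
print('tcp kiln',(s['eef_pos'][:2]-K)@ex,(s['eef_pos'][:2]-K)@ey)
for b in blobs((z>.12)&(z<.142)&(V<70)&(x<.52)&(x>.36),P,100):
    q=b[3][:,:2]-K; print('dark',b[0],np.median(q@ex),np.percentile(q@ex,[2,98]),np.percentile(q@ey,[1,99]),np.percentile(b[3][:,2],[5,50,98]))
E
```

```text
clock: 3.43
eef_pos: [0.4398, 0.1568, 0.2413]
eef_rot: [1.46, 2.777, 0.004]
contact_force: [1.0, -0.2, 0.1]
grip_width: 0.298
finger_force: 0.0
3.43 [0.4398 0.1568 0.2413] [1.46  2.777 0.004] [ 1.  -0.2  0.1] 0.298 0.0 [ 0.125 -0.19   2.074 -0.     1.253 -0.478]
tcp kiln -0.11238354796705302 -0.0004673589827479188
dark 2059 -0.11513392391978271 [-0.12045105 -0.10975621] [-0.05576141  0.05898707] [0.13215126 0.1347555  0.13659676]
```

```bash
python3 jog.py '0 0 0 0 -.003 .04 .3;0 0 0 0 -.003 .08 .3;0 0 0 0 -.003 .121 .3;0 0 0 0 -.003 .121 .3;0 0 0 0 -.003 .121 .3'; python3 jog.py '0 0 0 0 0 0 .08;0 0 0 0 0 0 .08;0 0 0 0 0 0 .08;0 0 0 0 0 0 .08;0 0 0 0 0 0 .08' 25
```

```text
clock: 3.9
eef_pos: [0.437, 0.155, 0.1187]
eef_rot: [1.461, 2.781, 0.0]
contact_force: [0.7, -0.2, 1.2]
grip_width: 0.3
finger_force: 0.0
clock: 4.32
eef_pos: [0.4366, 0.1539, 0.1213]
eef_rot: [1.457, 2.779, -0.003]
contact_force: [-4.3, -5.7, 0.6]
grip_width: 0.128
finger_force: 24.4
```

```bash
python3 jog.py '0 0 0 0 .001 -.015 .08;0 0 0 0 .004 -.029 .08;0 0 0 0 .008 -.043 .08;0 0 0 0 .013 -.057 .08;0 0 0 0 .013 -.057 .08'; python3 jog.py '0 0 0 0 .006 -.014 .08;0 0 0 0 .013 -.026 .08;0 0 0 0 .021 -.039 .08;0 0 0 0 .029 -.051 .08;0 0 0 0 .029 -.051 .08'
```

```text
clock: 4.73
eef_pos: [0.4477, 0.1614, 0.1813]
eef_rot: [1.457, 2.778, -0.003]
contact_force: [-6.3, -7.7, 1.0]
grip_width: 0.125
finger_force: 24.8
clock: 5.15
eef_pos: [0.4722, 0.1781, 0.2336]
eef_rot: [1.456, 2.776, 0.001]
contact_force: [-6.5, -6.1, 4.4]
grip_width: 0.131
finger_force: 24.8
```

```bash
python3 jog.py '0 0 0 0 .01 -.011 .08;0 0 0 0 .02 -.022 .08;0 0 0 0 .031 -.031 .08;0 0 0 0 .043 -.04 .08;0 0 0 0 .055 -.047 .08;0 0 0 0 .068 -.054 .08;0 0 0 0 .068 -.054 .08'; python3 jog.py '0 0 0 0 .013 -.006 .08;0 0 0 0 .027 -.011 .08;0 0 0 0 .041 -.015 .08;0 0 0 0 .056 -.018 .08;0 0 0 0 .07 -.019 .08;0 0 0 0 .085 -.019 .08;0 0 0 0 .1 -.018 .08;0 0 0 0 .115 -.017 .08;0 0 0 0 .128 -.015 .08;0 0 0 0 .128 -.015 .08'
```

```text
clock: 5.73
eef_pos: [0.5296, 0.2174, 0.2884]
eef_rot: [1.455, 2.772, 0.009]
contact_force: [-2.8, -5.6, 10.0]
grip_width: 0.126
finger_force: 26.7
clock: 6.57
eef_pos: [0.6349, 0.2899, 0.2998]
eef_rot: [1.456, 2.772, 0.009]
contact_force: [3.3, -2.9, 2.7]
grip_width: 0.128
finger_force: 26.9
```

```bash
python3 jog.py '0 0 0 0 0 0 .4;0 0 0 0 0 0 .4;0 0 0 0 0 0 .4;0 0 0 0 0 0 .4;0 0 0 0 0 -.04 .4;0 0 0 0 0 -.08 .4;0 0 0 0 0 -.1 .4;0 0 0 0 -.04 -.1 .4;0 0 0 0 -.08 -.1 .4;0 0 0 0 -.08 -.1 .4'
python3 - <<'E'
from h import *
s=st(); c=cap('side','side1'); P=pts(c); x,y,z=np.moveaxis(P,-1,0)
yaw=np.radians(34.5); ex=np.array([np.cos(yaw),np.sin(yaw)]); ey=np.array([-ex[1],ex[0]]); K=np.array([.5322,.2208])
H,S,V=hsv(c)
kx=(P[...,:2]-K)@ex; ky=(P[...,:2]-K)@ey
m=(z>.25)&(z<.32)&(V<70)&(kx>.05)&(kx<.2)&(abs(ky)<.08)&(z<.33)
print(m.sum(), np.median(kx[m]),np.median(z[m]))
# cones
for b in blobs((z>.01)&(z<.045)&(S>80)&((H<15)|(H>172))&(x>.35)&(x<.53)&(y<-.1),P,10,3): print(b[0],b[1:3],np.median(b[3],0),cv2.minAreaRect(b[3][:,:2].astype(np.float32)))
# jar
m=(x>.58)&(x<.8)&(abs(y+.0)<.12)&(z>.02)&(z<.11)&(ky<-.21); print('jar',np.median(P[m],0),P[m].min(0),P[m].max(0))
E
```

```text
clock: 7.4
eef_pos: [0.5593, 0.2425, 0.3925]
eef_rot: [-1.458, -2.776, 0.009]
contact_force: [0.7, -0.0, -0.9]
grip_width: 0.401
finger_force: 0.0
7.4 [0.5593 0.2425 0.3925] [-1.458 -2.776  0.009] [ 0.7 -0.  -0.9] 0.401 0.0 [ 2.430e-01  7.400e-02  1.551e+00 -1.000e-03  1.525e+00 -3.610e-01]
107 0.13292153621241695 0.30320698266101787
79 (np.float64(230.22784810126583), np.float64(280.1012658227848)) [ 0.45297105 -0.27150309  0.01607319] ((0.4540228545665741, -0.2675682008266449), (0.024605412036180496, 0.05087645724415779), 61.19074249267578)
26 (np.float64(255.65384615384616), np.float64(293.0)) [ 0.52490374 -0.34367969  0.02870571] ((0.5250470042228699, -0.3335810899734497), (0.006977055687457323, 0.027974456548690796), 0.1251329630613327)
jar [ 0.74815787 -0.0432806   0.07524748] [ 0.64403823 -0.06193774  0.02012231] [0.79257861 0.04241312 0.105259  ]
```

View pics/side1.png

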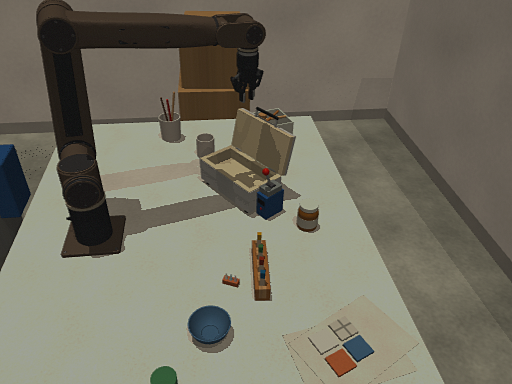

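The side view shows the lid open at (265,140) on its stop, with the handle measured at kiln x 0.133, z 0.303, and the chamber empty. The cone pack is still at (230,280). I'll fetch it now.

```bash
python3 jog.py '0 0 -.53 -.361 -.372 .19 .5;0 0 -.53 -.361 -.372 .19 .5;0 0 -.53 -.361 -.372 .19 .5;0 0 -.53 -.361 -.372 .19 .5;0 0 -.53 -.361 -.372 .19 .5;0 0 -.53 -.361 -.372 .19 .5;0 0 -.53 -.361 -.372 .19 .5;0 0 -.53 -.361 -.372 .19 .5;0 0 -.53 -.361 -.372 .19 .5;0 0 -.53 -.361 -.372 .19 .5;0 0 -.53 -.361 -.372 .19 .5;0 0 -.53 -.361 -.372 .19 .5'
cat >> h.py <<'E'
def cones(n='wrist',lo=.008,hi=.024):
    c=cap(n); P=pts(c); H,S,V=hsv(c); x,y,z=np.moveaxis(P,-1,0)
    for b in blobs((z>lo)&(z<hi)&(S>80)&((H<15)|(H>172))&(x>.3)&(x<.6)&(y<.05),P,30,3):
        r=cv2.minAreaRect(b[3][:,:2].astype(np.float32)); print('cones?',b[0],np.round(b[1:3]),r,np.median(b[3][:,2]))
def go(p,tx=None,ax='z'):
    s=st(); Rt=R.from_rotvec(s['eef_rot']); print('to go (tool)',np.round(Rt.inv().apply(np.array(p)-s['eef_pos']),4))
    X=Rt.as_matrix(); print('tool x az',np.degrees(np.arctan2(X[1,0],X[0,0])),'toolz',X[:,2].round(3))
E
python3 - <<'E'
from h import *
cones(); go([.4572,-.2658,.1])
E
```

```text
clock: 8.45
eef_pos: [0.4747, -0.2119, 0.2246]
eef_rot: [0.68, 3.066, -0.0]
contact_force: [0.4, 0.2, 0.5]
grip_width: 0.496
finger_force: 0.0
cones? 781 [206. 165.] ((0.45628997683525085, -0.2649174630641937), (0.022302716970443726, 0.0504809133708477), 65.1745834350586) 0.01663145401531063
cones? 623 [261. 213.] ((0.5303343534469604, -0.236657053232193), (0.21141517162322998, 0.0015490246005356312), 85.4184799194336) 0.016036554307390205
8.5 [ 0.4723 -0.2172  0.2213] [-0.686 -3.062  0.005] [-1.4 -4.8 -1. ] 0.503 0.0 [-0.624 -0.038  1.974 -0.005  1.208 -1.752]
to go (tool) [-0.0075 -0.0499  0.1214]
tool x az 154.7274894679952 toolz [-0.004 -0.002 -1.   ]
```

```bash
python3 jog.py '0 0 0 0 -.04 .03 .5;0 0 0 -.007 -.049 .06 .5;0 0 0 -.007 -.049 .1 .5;0 0 0 -.007 -.049 .14 .5;0 0 0 -.007 -.049 .14 .5;0 0 0 -.007 -.049 .14 .5'
python3 -c "
from h import *
go([.4563,-.2653,.015]);cones()"
```

```text
clock: 9.0
eef_pos: [0.4593, -0.2563, 0.0827]
eef_rot: [-0.68, -3.062, -0.005]
contact_force: [0.4, -0.3, 1.3]
grip_width: 0.5
finger_force: 0.0
9.0 [ 0.4593 -0.2563  0.0827] [-0.68  -3.062 -0.005] [ 0.4 -0.3  1.3] 0.5 0.0 [-0.702  0.158  2.05   0.     0.94  -1.836]
to go (tool) [-0.0014 -0.0095  0.0676]
tool x az 154.97372900491516 toolz [-0.004  0.004 -1.   ]
cones? 1761 [242. 206.] ((0.45642951130867004, -0.26525527238845825), (0.022110341116786003, 0.05117548629641533), 65.05365753173828) 0.016668894237747672
cones? 1244 [413. 255.] ((0.5354871153831482, -0.17451253533363342), (0.08841117471456528, 0.002610748168081045), 85.34915161132812) 0.01603037055684603
cones? 994 [255. 306.] ((0.526215136051178, -0.29115813970565796), (0.08145375549793243, 0.0023844235111027956), 85.22710418701172) 0.016629548408987047
```

```bash
python3 jog.py '0 0 0 -.001 -.0095 .03 .5;0 0 0 -.001 -.0095 .06 .5;0 0 0 -.001 -.0095 .066 .5;0 0 0 -.001 -.0095 .066 .5' && python3 jog.py '0 0 0 0 0 0 .15;0 0 0 0 0 0 .15;0 0 0 0 0 0 .15;0 0 0 0 0 0 .15;0 0 0 0 0 0 .15' 30 && python3 jog.py '0 0 0 0 0 -.03 .15;0 0 0 0 0 -.06 .15;0 0 0 0 0 -.1 .15;0 0 0 0 0 -.14 .15;0 0 0 0 0 -.17 .15;0 0 0 0 0 -.17 .15'
python3 -c "
from h import *
cones('side',.12,.25)
yaw=np.radians(34.5); ex=np.array([np.cos(yaw),np.sin(yaw)]); ey=np.array([-ex[1],ex[0]]); K=np.array([.5322,.2208])
p=K-.1*ey; go([*p,.25]);print(p)"
```

```text
clock: 9.38
eef_pos: [0.4577, -0.2664, 0.0194]
eef_rot: [-0.68, -3.067, -0.0]
contact_force: [-0.5, 0.5, 0.4]
grip_width: 0.504
finger_force: 0.0
clock: 9.8
eef_pos: [0.4593, -0.2679, 0.0217]
eef_rot: [0.679, 3.062, -0.004]
contact_force: [0.1, 1.0, 7.1]
grip_width: 0.247
finger_force: 30.3
clock: 10.3
eef_pos: [0.4609, -0.2693, 0.1983]
eef_rot: [0.677, 3.053, -0.013]
contact_force: [1.1, -0.1, 0.9]
grip_width: 0.244
finger_force: 29.6
cones? 79 [231. 241.] ((0.45591795444488525, -0.27349722385406494), (0.025440504774451256, 0.04953533783555031), 82.3931884765625) 0.18743983253903085
10.35 [ 0.4595 -0.2683  0.1946] [ 0.678  3.057 -0.009] [-0.6 -0.8 -0.4] 0.242 29.62381660938263 [-0.719  0.01   1.977  0.     1.143 -1.854]
to go (tool) [ 0.0541  0.423  -0.0573]
tool x az 154.98864992059518 toolz [ 0.009 -0.008 -1.   ]
[0.58884062 0.13838738]
```

```bash
python3 jog.py '0 0 0 0 0 -.04 .15;0 0 .1 .01 .03 -.065 .15;0 0 .53 .054 .423 -.065 .15;0 0 .53 .054 .423 -.065 .15;0 0 .53 .054 .423 -.065 .15;0 0 .53 .054 .423 -.065 .15;0 0 .53 .054 .423 -.065 .15;0 0 .53 .054 .423 -.065 .15;0 0 .53 .054 .423 -.065 .15;0 0 .53 .054 .423 -.065 .15;0 0 .53 .054 .423 -.065 .15;0 0 .53 .054 .423 -.065 .15'
cat >> h.py <<'E'
yaw=np.radians(34.5); ex=np.array([np.cos(yaw),np.sin(yaw)]); ey=np.array([-ex[1],ex[0]]); K=np.array([.5322,.2208])
def W(kx,ky,z): return [*(K+kx*ex+ky*ey),z]
def tk(p): q=np.array(p)[...,:2]-K; return np.stack([q@ex,q@ey,np.array(p)[...,2]],-1)
E
python3 -c "
from h import *
go(W(0,-.1,.1));
c=cap('wrist','w3');P=pts(c);k=tk(P);H,S,V=hsv(c)
m=(k[...,2]>.06)&(k[...,2]<.08)&(abs(k[...,0])<.08)&(abs(k[...,1])<.145);q=k[m];print('floor',np.median(q[:,2]),np.percentile(q[:,0],[1,99]),np.percentile(q[:,1],[1,99]))
m=(k[...,2]>.110)&(k[...,2]<.12)&(abs(k[...,0])<.1)&(abs(k[...,1])<.17);q=k[m];print('rim',np.median(q[:,2]),np.percentile(q[:,0],[1,99]),np.percentile(q[:,1],[1,99]))
print((c['depth'][180:260,150:360]).min())"
```

```text
clock: 11.35
eef_pos: [0.5867, 0.1426, 0.2521]
eef_rot: [-1.457, -2.781, 0.001]
contact_force: [0.6, -0.1, -0.0]
grip_width: 0.242
finger_force: 29.7
11.35 [0.5867 0.1426 0.2521] [-1.457e+00 -2.781e+00  1.000e-03] [ 0.6 -0.1 -0. ] 0.242 29.69713658094406 [ 0.07   0.125  1.747  0.     1.272 -0.535]
to go (tool) [-0.0049 -0.0004  0.1521]
tool x az 124.68806489235271 toolz [-0.002  0.    -1.   ]
floor 0.07140498999179878 [-0.06198737  0.06192001] [-0.13128156  0.0525404 ]
rim 0.11561955491088327 [-0.0810729   0.08138901] [-0.14921175  0.04198137]
0.0
```

View pics/w3.png

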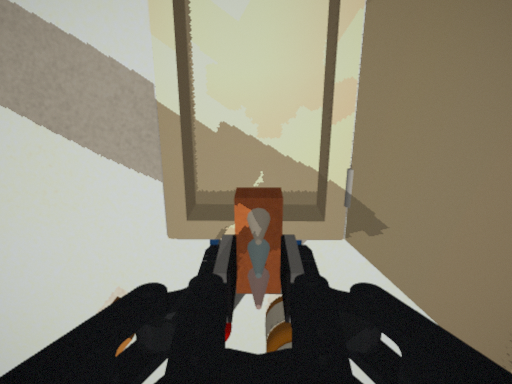

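The wrist view shows the pack held upright between the pads at (258,240), over the -y end of the chamber, with the chamber edges matching my kiln pose. I'll lower it now.

```bash
python3 jog.py '0 0 0 -.009 0 .04 .15;0 0 0 -.009 0 .08 .15;0 0 0 -.009 0 .12 .15;0 0 0 -.009 0 .14 .15;0 0 0 -.009 0 .15 .15;0 0 0 -.009 0 .154 .15;0 0 0 -.009 0 .154 .15;0 0 0 -.009 0 .154 .15'; python3 jog.py '0 0 0 0 0 .002 .15;0 0 0 0 0 .004 .15;0 0 0 0 0 .004 .15'
```

```text
clock: 12.07
eef_pos: [0.5936, 0.1323, 0.1013]
eef_rot: [1.459, 2.779, 0.002]
contact_force: [-0.1, -0.3, 0.4]
grip_width: 0.247
finger_force: 29.8
clock: 12.32
eef_pos: [0.5929, 0.1323, 0.0966]
eef_rot: [1.46, 2.78, 0.002]
contact_force: [0.1, 0.3, -0.2]
grip_width: 0.243
finger_force: 29.8
```

```bash
python3 jog.py '0 0 0 .002 0 .002 .15;0 0 0 .002 0 .003 .15;0 0 0 .002 0 .003 .15;0 0 0 .002 0 .003 .15'; python3 jog.py '0 0 0 0 0 0 .4;0 0 0 0 0 0 .4;0 0 0 0 0 0 .4;0 0 0 0 0 -.03 .4;0 0 0 0 0 -.07 .4;0 0 0 0 0 -.11 .4;0 0 0 0 0 -.15 .4;0 0 0 .04 0 -.18 .4;0 0 0 .04 0 -.18 .4'
cat >> h.py <<'E'
def incham(n,save=None):
    c=cap(n,save);P=pts(c);k=tk(P);H,S,V=hsv(c)
    ins=(k[...,2]>.06)&(k[...,2]<.113)&(abs(k[...,0])<.06)&(abs(k[...,1])<.13)
    for nm,m in dict(terra=(((H<14)|(H>172))&(S>110)),blue=((H>92)&(H<125)&(S>90)),green=((H>40)&(H<85)&(S>70)),ochre=((H>17)&(H<32)&(S>130))).items():
        for b in blobs(ins&m,k,8,3): print(nm,b[0],np.round(b[1:3]),'med',np.median(b[3],0).round(4),'min',b[3].min(0).round(3),'max',b[3].max(0).round(3))
E
python3 -c "
from h import *
incham('wrist');incham('scene'); go(W(0,0,.3))"
```

```text
clock: 12.65
eef_pos: [0.5911, 0.1339, 0.0924]
eef_rot: [-1.46, -2.782, 0.0]
contact_force: [-0.9, -0.0, -0.2]
grip_width: 0.246
finger_force: 29.8
clock: 13.4
eef_pos: [0.5698, 0.1692, 0.2803]
eef_rot: [1.455, 2.775, 0.012]
contact_force: [1.1, 0.9, 1.1]
grip_width: 0.403
finger_force: 0.0
terra 682 [254. 196.] med [ 0.001  -0.096   0.0866] min [-0.01  -0.127  0.071] max [ 0.012 -0.075  0.104]
13.5 [0.5688 0.168  0.2751] [1.455 2.78  0.004] [ 0.5 -0.  -0.6] 0.398 0.0 [ 0.116  0.081  1.753 -0.     1.303 -0.49 ]
to go (tool) [ 0.0642  0.0001 -0.0251]
tool x az 124.73245766022788 toolz [ 0.005  0.001 -1.   ]
```

The cone pack stands on the floor at ky from -0.127 to -0.075. Now the bars. I'll turn the tool for a forward-tilted pick from the robot's side.

```bash
python3 jog.py '0 0 .1 -.02 -.02 -.02 .45;0 0 1.45 -.257 -.311 .015 .45;0 0 1.45 -.257 -.311 .015 .45;0 0 1.45 -.257 -.311 .015 .45;0 0 1.45 -.257 -.311 .015 .45;0 0 1.45 -.257 -.311 .015 .45;0 0 1.45 -.257 -.311 .015 .45;0 0 1.45 -.257 -.311 .015 .45;0 0 1.45 -.257 -.311 .015 .45;0 0 1.45 -.257 -.311 .015 .45;0 0 1.45 -.257 -.311 .015 .45;0 0 1.45 -.257 -.311 .015 .45'; python3 jog.py '0 0 .8 0 0 0 .45;0 0 .8 0 0 0 .45;0 0 .8 0 0 0 .45;0 0 .8 0 0 0 .45;0 0 .8 0 0 0 .45;0 0 .8 0 0 0 .45;0 0 .8 0 0 0 .45;0 0 .8 0 0 0 .45'; python3 jog.py '0 .87 0 0 0 0 .45;0 .87 0 0 0 0 .45;0 .87 0 0 0 0 .45;0 .87 0 0 0 0 .45;0 .87 0 0 0 0 .45;0 .87 0 0 0 0 .45;0 .87 0 0 0 0 .45;0 .87 0 0 0 0 .45;0 .87 0 0 0 0 .45'
python3 -c "
from h import *
go([.5475,-.32,.08]);
c=cap('wrist','w4');P=pts(c);x,y,z=np.moveaxis(P,-1,0);H,S,V=hsv(c)
for b in blobs((z>.088)&(z<.115)&(x>.5)&(x<.65),P,20): print('top',b[0],np.round(b[1:3]),np.median(b[3],0).round(4),b[3].min(0).round(3),b[3].max(0).round(3))"
```

```text
clock: 14.5
eef_pos: [0.4562, -0.224, 0.254]
eef_rot: [-2.94, -1.095, 0.006]
contact_force: [0.6, 0.5, 0.2]
grip_width: 0.448
finger_force: 0.0
clock: 15.17
eef_pos: [0.4574, -0.2214, 0.2546]
eef_rot: [-3.137, 0.12, 0.007]
contact_force: [-0.0, -0.5, 0.2]
grip_width: 0.452
finger_force: 0.0
clock: 15.92
eef_pos: [0.457, -0.2212, 0.2546]
eef_rot: [2.824, -0.11, 1.303]
contact_force: [0.9, 0.3, 1.0]
grip_width: 0.451
finger_force: 0.0
15.92 [ 0.457  -0.2212  0.2546] [ 2.824 -0.11   1.303] [0.9 0.3 1. ] 0.451 0.0 [-0.941 -0.455  2.401  0.94   0.801  0.161]
to go (tool) [-0.0692  0.092   0.1876]
tool x az -4.577731581447653 toolz [ 0.759 -0.057 -0.649]
top 831 [ 11. 191.] [0.6121 0.0388 0.1   ] [0.594 0.026 0.088] [0.65  0.055 0.115]
top 297 [188. 226.] [ 0.5569 -0.1562  0.1009] [ 0.551 -0.164  0.088] [ 0.568 -0.147  0.103]
top 270 [244. 225.] [ 0.5533 -0.2133  0.101 ] [ 0.547 -0.222  0.088] [ 0.564 -0.205  0.103]
top 266 [296. 226.] [ 0.5483 -0.2666  0.101 ] [ 0.542 -0.275  0.088] [ 0.56  -0.258  0.103]
top 303 [349. 226.] [ 0.5444 -0.3204  0.1009] [ 0.538 -0.33   0.088] [ 0.556 -0.313  0.103]
```

View pics/w4.png

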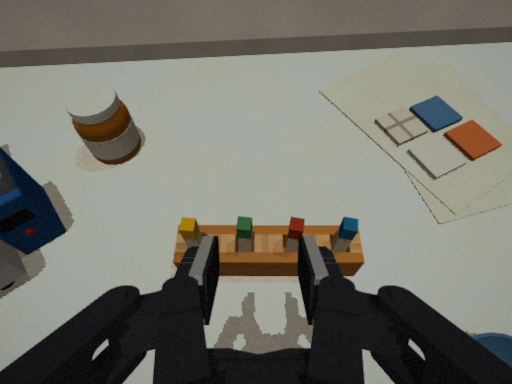

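The wrist view shows the bar tops in a row at (188,226), (244,225), (296,226) and (349,226), and the 50° tilt is reached. I'll pick blue first.

```bash
python3 jog.py '0 0 0 -.066 .093 .112 .45;0 0 0 -.066 .093 .112 .45;0 0 0 -.066 .093 .112 .45;0 0 0 -.066 .093 .112 .45;0 0 0 -.066 .093 .112 .45;0 0 0 -.066 .093 .112 .45'
python3 -c "
from h import *
go([.553,-.3215,.08]);
c=cap('wrist');P=pts(c);x,y,z=np.moveaxis(P,-1,0);H,S,V=hsv(c)
for b in blobs((z>.088)&(z<.115)&(x>.53)&(x<.58)&(y<-.1)&(y>-.35),P,20): print('top',b[0],np.round(b[1:3]),np.median(b[3],0).round(4),b[3].min(0).round(3),b[3].max(0).round(3))"
```

```text
clock: 16.47
eef_pos: [0.4949, -0.3173, 0.1319]
eef_rot: [2.827, -0.107, 1.306]
contact_force: [-0.7, -0.3, 0.8]
grip_width: 0.451
finger_force: 0.0
16.47 [ 0.4949 -0.3173  0.1319] [ 2.827 -0.107  1.306] [-0.7 -0.3  0.8] 0.451 0.0 [-1.003  0.028  2.272  1.281  0.693 -0.344]
to go (tool) [-0.0018  0.0002  0.078 ]
tool x az -4.5624803934188405 toolz [ 0.759 -0.053 -0.648]
top 908 [ 91. 205.] [ 0.5537 -0.2156  0.1004] [ 0.547 -0.222  0.088] [ 0.564 -0.205  0.103]
top 812 [175. 207.] [ 0.5481 -0.2681  0.1008] [ 0.542 -0.276  0.088] [ 0.56  -0.258  0.103]
top 720 [260. 207.] [ 0.5433 -0.3215  0.101 ] [ 0.537 -0.331  0.088] [ 0.555 -0.313  0.103]
top 569 [  9. 207.] [ 0.5584 -0.1621  0.0966] [ 0.551 -0.165  0.088] [ 0.567 -0.153  0.103]
```

```bash
python3 jog.py '0 0 0 -.002 0 .03 .45;0 0 0 -.002 0 .06 .45;0 0 0 -.002 0 .078 .45;0 0 0 -.002 0 .078 .45;0 0 0 -.002 0 .078 .45;0 0 0 -.002 0 .078 .1;0 0 0 -.002 0 .078 .1;0 0 0 -.002 0 .078 .1;0 0 0 -.002 0 .078 .1;0 0 0 -.002 0 .078 .1' 45; python3 jog.py '0 0 0 .015 0 -.013 .1;0 0 0 .03 0 -.026 .1;0 0 0 .046 0 -.039 .1;0 0 0 .061 0 -.052 .1;0 0 0 .076 0 -.065 .1;0 0 0 .091 0 -.078 .1;0 0 0 .091 0 -.078 .1'
python3 -c "
from h import *
st();c=cap('side','side2');P=pts(c);x,y,z=np.moveaxis(P,-1,0);H,S,V=hsv(c)
cv2.imwrite('pics/side2c.png',cv2.resize(c['frame'][200:320,200:320,::-1],(480,480)))"
```

```text
clock: 17.35
eef_pos: [0.5534, -0.3227, 0.0857]
eef_rot: [2.815, -0.105, 1.315]
contact_force: [-0.6, 1.3, 6.6]
grip_width: 0.166
finger_force: 43.9
clock: 17.93
eef_pos: [0.5526, -0.3234, 0.2082]
eef_rot: [2.81, -0.103, 1.315]
contact_force: [1.6, -1.7, 0.4]
grip_width: 0.164
finger_force: 44.1
17.93 [ 0.5526 -0.3234  0.2082] [ 2.81  -0.103  1.315] [ 1.6 -1.7  0.4] 0.164 44.14972968399525 [-0.906 -0.005  2.138  1.133  0.672 -0.074]
```

View pics/side2c.png

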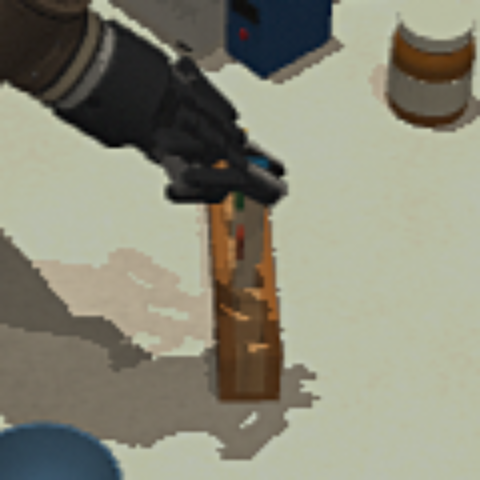

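The crop shows the bar hanging vertical under the closed fingers, clear of the rack. I'll carry it over, pitching the tool to down first, then yaw.

```bash
python3 jog.py '0 -.1 0 .03 0 -.025 .1;0 -.2 0 .06 0 -.05 .1;0 -.875 0 .092 0 -.078 .1;0 -.875 0 .092 0 -.078 .1;0 -.875 0 .092 0 -.078 .1;0 -.875 0 .092 0 -.078 .1;0 -.875 0 .092 0 -.078 .1;0 -.875 0 .092 0 -.078 .1;0 -.875 0 .092 0 -.078 .1'; python3 jog.py '0 0 -.1 -.01 -.04 0 .1;0 0 -1.45 -.094 -.54 0 .1;0 0 -1.45 -.094 -.54 0 .1;0 0 -1.45 -.094 -.54 0 .1;0 0 -1.45 -.094 -.54 0 .1;0 0 -1.45 -.094 -.54 0 .1;0 0 -1.45 -.094 -.54 0 .1;0 0 -1.45 -.094 -.54 0 .1;0 0 -1.45 -.094 -.54 0 .1;0 0 -1.45 -.094 -.54 0 .1;0 0 -1.45 -.094 -.54 0 .1;0 0 -1.45 -.094 -.54 0 .1'
python3 -c "
from h import *
go(W(-.025,.02,.25))"
```

```text
clock: 18.73
eef_pos: [0.5528, -0.3212, 0.3207]
eef_rot: [-3.137, 0.114, 0.016]
contact_force: [0.1, 1.5, -1.3]
grip_width: 0.166
finger_force: 44.3
clock: 19.73
eef_pos: [0.5012, 0.1772, 0.3218]
eef_rot: [-2.417, -1.997, 0.006]
contact_force: [0.9, 0.2, -1.4]
grip_width: 0.166
finger_force: 44.2
19.73 [0.5012 0.1772 0.3218] [-2.417 -1.997  0.006] [ 0.9  0.2 -1.4] 0.166 44.236553236842155 [ 0.147 -0.083  1.831  0.003  1.399  0.336]
to go (tool) [ 0.0449 -0.0091  0.0719]
tool x az 79.13847865873723 toolz [-0.007  0.002 -1.   ]
```

```bash
python3 jog.py '0 0 -.79 .045 -.009 .04 .1;0 0 -.79 .045 -.009 .04 .1;0 0 -.79 .045 -.009 .04 .1;0 0 -.79 .045 -.009 .04 .1;0 0 -.79 .045 -.009 .04 .1;0 0 -.79 .045 -.009 .04 .1;0 0 -.79 .045 -.009 .04 .1;0 0 -.79 .045 -.009 .04 .1'; python3 jog.py '0 -.44 0 0 0 0 .1;0 -.44 0 0 0 0 .1;0 -.44 0 0 0 0 .1;0 -.44 0 0 0 0 .1;0 -.44 0 0 0 0 .1'
python3 -c "
from h import *
s=st();print('tcp k',tk(s['eef_pos']));go(W(-.025,.02,.12))
c=cap('scene','sc3');P=pts(c);k=tk(P);z=k[...,2]
m=(z>.16)&(z<.30)&(abs(k[...,0]+.025)<.03)&(k[...,1]<.0)&(k[...,1]>-.13)
q=k[m];print(m.sum());
print(np.polyfit(q[:,1],q[:,2],1), q.min(0),q.max(0))
cv2.imwrite('pics/sc3c.png',cv2.resize(c['frame'][130:250,240:400,::-1],(640,480)))"
```

```text
clock: 20.4
eef_pos: [0.5014, 0.221, 0.2816]
eef_rot: [-1.469, -2.768, 0.004]
contact_force: [0.3, -0.4, -0.5]
grip_width: 0.159
finger_force: 44.2
clock: 20.82
eef_pos: [0.5002, 0.2224, 0.281]
eef_rot: [1.283, 2.427, -0.294]
contact_force: [0.1, -0.5, -0.2]
grip_width: 0.163
finger_force: 44.3
20.82 [0.5002 0.2224 0.281 ] [ 1.283  2.427 -0.294] [ 0.1 -0.5 -0.2] 0.163 44.27218560129404 [ 0.415 -0.025  1.89  -0.457  1.235 -0.039]
tcp k [-0.02551163  0.01943526  0.28096729]
20.82 [0.5002 0.2224 0.281 ] [ 1.283  2.427 -0.294] [ 0.1 -0.5 -0.2] 0.163 44.27218560129404 [ 0.415 -0.025  1.89  -0.457  1.235 -0.039]
to go (tool) [0.0684 0.0017 0.1457]
tool x az 124.38457247497834 toolz [ 0.231 -0.353 -0.907]
110
[0.26827834 0.28775251] [-0.03534679 -0.05875185  0.26399652] [-1.53871321e-02 -2.14937274e-04  2.93422150e-01]
```

View pics/sc3c.png

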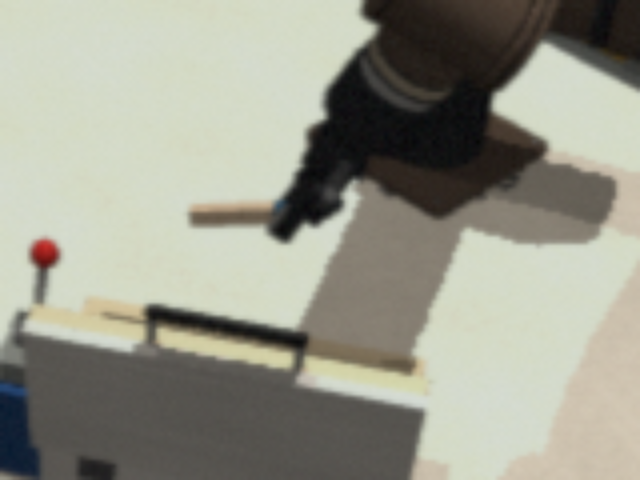

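The scene crop shows the bar held at 15° from level over the open chamber, glazed end at the gripper. I'll lower it to contact and then release.

```bash
python3 jog.py '0 0 0 .017 0 .036 .1;0 0 0 .034 0 .073 .1;0 0 0 .05 0 .109 .1;0 0 0 .063 0 .136 .1;0 0 0 .071 0 .154 .1;0 0 0 .0735 0 .159 .1;0 0 0 .0735 0 .159 .1;0 0 0 .0735 0 .159 .1'; python3 jog.py '0 0 0 .0013 0 .003 .1;0 0 0 .0026 0 .005 .1;0 0 0 .0038 0 .008 .1;0 0 0 .0038 0 .008 .1'
```

```text
clock: 21.53
eef_pos: [0.5032, 0.2202, 0.1098]
eef_rot: [1.288, 2.422, -0.289]
contact_force: [0.9, -0.5, -0.0]
grip_width: 0.162
finger_force: 44.3
clock: 21.87
eef_pos: [0.5022, 0.2205, 0.1001]
eef_rot: [1.286, 2.423, -0.29]
contact_force: [-0.0, 0.4, -0.7]
grip_width: 0.163
finger_force: 44.3
```

```bash
python3 jog.py '0 0 0 .0013 0 .003 .1;0 0 0 .0025 0 .005 .1;0 0 0 .0025 0 .005 .1'; python3 jog.py '0 0 0 0 0 0 .32;0 0 0 0 0 0 .32;0 0 0 0 0 0 .32;0 0 0 0 0 -.02 .32;0 0 0 0 0 -.05 .32;0 0 0 0 0 -.09 .32;0 0 0 0 0 -.13 .32;0 0 0 0 0 -.17 .32;0 0 0 0 0 -.17 .32'
python3 -c "
from h import *
incham('wrist','w5');go([.46,-.22,.28])"
```

```text
clock: 22.12
eef_pos: [0.5016, 0.2205, 0.0937]
eef_rot: [1.286, 2.424, -0.292]
contact_force: [-0.1, -0.8, -0.5]
grip_width: 0.162
finger_force: 44.3
clock: 22.87
eef_pos: [0.4647, 0.2843, 0.2583]
eef_rot: [1.283, 2.416, -0.27]
contact_force: [1.0, -0.1, 1.8]
grip_width: 0.321
finger_force: 0.0
terra 438 [272. 229.] med [-0.0007 -0.0823  0.0862] min [-0.01  -0.126  0.072] max [ 0.012 -0.074  0.097]
blue 333 [250. 151.] med [-0.0244  0.0276  0.0846] min [-0.031  0.012  0.073] max [-0.017  0.035  0.086]
22.92 [0.464  0.283  0.2545] [ 1.284  2.419 -0.276] [ 0.1 -0.7 -0.8] 0.318 0.0 [ 0.547  0.012  1.904 -0.465  1.232  0.111]
to go (tool) [-0.3866 -0.2857  0.1504]
tool x az 123.97967641101923 toolz [ 0.244 -0.347 -0.906]
```

View pics/w5.png

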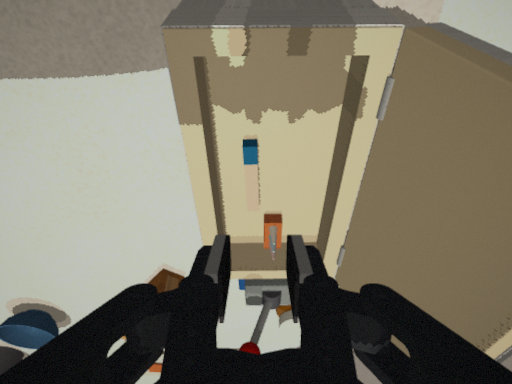

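The wrist view shows the blue bar flat in the chamber at (250,175), clear of the cone pack at (273,230). Back for the red bar.

```bash
python3 jog.py '0 .436 0 -.034 0 -.073 .45;0 .436 0 -.034 0 -.073 .45;0 .436 0 -.034 0 -.073 .45;0 .436 0 -.034 0 -.073 .45'; python3 jog.py '0 0 1.45 -.448 -.307 .035 .45;0 0 1.45 -.448 -.307 .035 .45;0 0 1.45 -.448 -.307 .035 .45;0 0 1.45 -.448 -.307 .035 .45;0 0 1.45 -.448 -.307 .035 .45;0 0 1.45 -.448 -.307 .035 .45;0 0 1.45 -.448 -.307 .035 .45;0 0 1.45 -.448 -.307 .035 .45;0 0 1.45 -.448 -.307 .035 .45;0 0 1.45 -.448 -.307 .035 .45;0 0 1.45 -.448 -.307 .035 .45;0 0 1.45 -.448 -.307 .035 .45';  python3 jog.py '0 0 .8 0 0 0 .45;0 0 .8 0 0 0 .45;0 0 .8 0 0 0 .45;0 0 .8 0 0 0 .45;0 0 .8 0 0 0 .45;0 0 .8 0 0 0 .45;0 0 .8 0 0 0 .45' | tail -5; python3 jog.py '0 .87 0 0 0 0 .45;0 .87 0 0 0 0 .45;0 .87 0 0 0 0 .45;0 .87 0 0 0 0 .45;0 .87 0 0 0 0 .45;0 .87 0 0 0 0 .45;0 .87 0 0 0 0 .45;0 .87 0 0 0 0 .45'
cat >> h.py <<'E'
def tops(save=None):
    c=cap('wrist',save);P=pts(c);x,y,z=np.moveaxis(P,-1,0);H,S,V=hsv(c)
    for b in blobs((z>.088)&(z<.115)&(x>.53)&(x<.585)&(y<-.1)&(y>-.35),P,20): q=b[3]; print('top',b[0],np.round(b[1:3]),'mid',((q.min(0)+q.max(0))/2).round(4),(q.max(0)-q.min(0)).round(3))
E
python3 -c "
from h import *
tops();go([.498,-.263,.127])"
```

```text
clock: 23.25
eef_pos: [0.4644, 0.2802, 0.3326]
eef_rot: [-1.476, -2.773, -0.006]
contact_force: [-0.7, 0.1, 0.1]
grip_width: 0.452
finger_force: 0.0
clock: 24.25
eef_pos: [0.4579, -0.2205, 0.2966]
eef_rot: [2.946, 1.089, -0.007]
contact_force: [0.2, 0.4, 0.8]
grip_width: 0.451
finger_force: 0.0
eef_pos: [0.4583, -0.2184, 0.2965]
eef_rot: [3.137, -0.143, -0.008]
contact_force: [0.1, 0.4, -0.0]
grip_width: 0.45
finger_force: 0.0
clock: 25.5
eef_pos: [0.4561, -0.2169, 0.2916]
eef_rot: [2.821, -0.127, 1.299]
contact_force: [0.2, 0.7, -0.8]
grip_width: 0.448
finger_force: 0.0
top 222 [248. 238.] mid [ 0.5558 -0.2133  0.0957] [0.017 0.016 0.015]
top 173 [295. 238.] mid [ 0.5512 -0.2668  0.096 ] [0.017 0.017 0.015]
top 171 [196. 238.] mid [ 0.5593 -0.1556  0.0973] [0.015 0.017 0.011]
25.55 [ 0.4569 -0.2177  0.2938] [ 2.82  -0.125  1.295] [0.3 0.9 0.4] 0.453 0.0 [-0.929 -0.513  2.362  0.86   0.844  0.285]
to go (tool) [-0.0972  0.0418  0.1428]
tool x az -5.156009227802042 toolz [ 0.756 -0.066 -0.652]
```

```bash
python3 jog.py '0 0 -.01 -.097 .042 .143 .45;0 0 -.01 -.097 .042 .143 .45;0 0 -.01 -.097 .042 .143 .45;0 0 -.01 -.097 .042 .143 .45;0 0 -.01 -.097 .042 .143 .45;0 0 -.01 -.097 .042 .143 .45;0 0 -.01 -.097 .042 .143 .45'
python3 -c "
from h import *
go([.557,-.268,.076]);tops()"
```

```text
clock: 26.13
eef_pos: [0.5024, -0.2647, 0.1315]
eef_rot: [2.814, -0.103, 1.299]
contact_force: [0.2, -0.6, 0.5]
grip_width: 0.455
finger_force: 0.0
26.13 [ 0.5024 -0.2647  0.1315] [ 2.814 -0.103  1.299] [ 0.2 -0.6  0.5] 0.455 0.0 [-0.91  -0.042  2.343  1.327  0.614 -0.329]
to go (tool) [-0.0068 -0.0014  0.0775]
tool x az -3.8105160545470724 toolz [ 0.759 -0.064 -0.648]
top 832 [171. 209.] mid [ 0.5561 -0.2132  0.0954] [0.018 0.017 0.015]
top 959 [ 79. 210.] mid [ 0.5594 -0.1556  0.0954] [0.017 0.017 0.015]
top 724 [256. 211.] mid [ 0.5508 -0.267   0.0954] [0.018 0.018 0.015]
```

```bash
python3 jog.py '0 0 0 -.006 -.001 .03 .45;0 0 0 -.007 -.001 .06 .45;0 0 0 -.007 -.001 .078 .45;0 0 0 -.007 -.001 .078 .45;0 0 0 -.007 -.001 .078 .45;0 0 0 -.007 -.001 .078 .1;0 0 0 -.007 -.001 .078 .1;0 0 0 -.007 -.001 .078 .1;0 0 0 -.007 -.001 .078 .1;0 0 0 -.007 -.001 .078 .1' 45; python3 jog.py '0 0 0 .015 0 -.013 .1;0 0 0 .03 0 -.026 .1;0 0 0 .046 0 -.039 .1;0 0 0 .061 0 -.052 .1;0 0 0 .076 0 -.065 .1;0 0 0 .091 0 -.078 .1;0 0 0 .091 0 -.078 .1'; python3 jog.py '0 -.1 0 .03 0 -.025 .1;0 -.2 0 .06 0 -.05 .1;0 -.875 0 .092 0 -.078 .1;0 -.875 0 .092 0 -.078 .1;0 -.875 0 .092 0 -.078 .1;0 -.875 0 .092 0 -.078 .1;0 -.875 0 .092 0 -.078 .1;0 -.875 0 .092 0 -.078 .1;0 -.875 0 .092 0 -.078 .1'
python3 -c "
from h import *
go(W(.025,.02,.29))"
```

```text
clock: 27.02
eef_pos: [0.557, -0.2694, 0.0783]
eef_rot: [2.807, -0.103, 1.305]
contact_force: [-3.5, 0.8, 5.8]
grip_width: 0.159
finger_force: 44.9
clock: 27.6
eef_pos: [0.5571, -0.2687, 0.2011]
eef_rot: [2.802, -0.1, 1.307]
contact_force: [-0.1, -0.7, 0.4]
grip_width: 0.166
finger_force: 44.7
clock: 28.35
eef_pos: [0.5568, -0.2657, 0.3154]
eef_rot: [3.13, -0.121, -0.021]
contact_force: [-0.2, 0.6, -0.4]
grip_width: 0.162
finger_force: 44.7
28.35 [ 0.5568 -0.2657  0.3154] [ 3.13  -0.121 -0.021] [-0.2  0.6 -0.4] 0.162 44.725314332172275 [-0.604  0.118  1.64  -0.015  1.39   1.047]
to go (tool) [-0.0548 -0.5146  0.0212]
tool x az -4.416320990740022 toolz [-0.014 -0.009 -1.   ]
```

```bash
python3 jog.py '0 0 -1.45 -.055 -.514 0 .1;0 0 -1.45 -.055 -.514 0 .1;0 0 -1.45 -.055 -.514 0 .1;0 0 -1.45 -.055 -.514 0 .1;0 0 -1.45 -.055 -.514 0 .1;0 0 -1.45 -.055 -.514 0 .1;0 0 -1.45 -.055 -.514 0 .1;0 0 -1.45 -.055 -.514 0 .1;0 0 -1.45 -.055 -.514 0 .1;0 0 -1.45 -.055 -.514 0 .1;0 0 -1.45 -.055 -.514 0 .1;0 0 -1.45 -.055 -.514 0 .1'
python3 -c "
from h import *
go(W(.025,.02,.29))"
```

```text
clock: 29.35
eef_pos: [0.541, 0.2359, 0.3096]
eef_rot: [2.425, 1.997, -0.023]
contact_force: [-0.6, -0.5, -0.2]
grip_width: 0.161
finger_force: 44.6
29.35 [0.541  0.2359 0.3096] [ 2.425  1.997 -0.023] [-0.6 -0.5 -0.2] 0.161 44.64253334328532 [ 0.242  0.064  1.708 -0.007  1.383  0.436]
to go (tool) [ 0.0155 -0.0023  0.0194]
tool x az 78.96344082767902 toolz [-0.011 -0.01  -1.   ]
```

```bash
python3 jog.py '0 0 -.795 .015 -.002 .02 .1;0 0 -.795 .015 -.002 .02 .1;0 0 -.795 .015 -.002 .02 .1;0 0 -.795 .015 -.002 .02 .1;0 0 -.795 .015 -.002 .02 .1;0 0 -.795 .015 -.002 .02 .1;0 0 -.795 .015 -.002 .02 .1'; python3 jog.py '0 -.44 0 0 0 0 .1;0 -.44 0 0 0 0 .1;0 -.44 0 0 0 0 .1;0 -.44 0 0 0 0 .1;0 -.44 0 0 0 0 .1'
cat >> h.py <<'E'
def barpose(kx):
    s=st();t=s['eef_pos'];kt=tk(t);print('tcp k',kt.round(4))
    X=R.from_rotvec(s['eef_rot']).as_matrix();print('tool x az',np.degrees(np.arctan2(X[1,0],X[0,0])).round(1),'toolz',X[:,2].round(3),'down in tool',(-X[2]).round(3))
    for n in ('scene','side'):
        c=cap(n);P=pts(c);k=tk(P);H,S,V=hsv(c)
        m=(k[...,2]>t[2]-.06)&(k[...,2]<t[2]+.02)&(abs(k[...,0]-kx)<.03)&(k[...,1]<kt[1]-.022)&(k[...,1]>kt[1]-.12)&(V>70)
        q=k[m]
        if len(q)>15: print(n,len(q),'slope,z0',np.polyfit(q[:,1],q[:,2],1).round(3),q.min(0).round(3),q.max(0).round(3),np.median(q[:,0]).round(4))
E
python3 -c "
from h import *
barpose(.025)"
```

```text
clock: 29.93
eef_pos: [0.5422, 0.2488, 0.2891]
eef_rot: [-1.46, -2.775, 0.023]
contact_force: [0.4, 1.4, -0.6]
grip_width: 0.165
finger_force: 44.6
clock: 30.35
eef_pos: [0.5406, 0.2501, 0.2877]
eef_rot: [1.275, 2.428, -0.31]
contact_force: [0.1, 0.6, -1.0]
grip_width: 0.158
finger_force: 44.7
30.35 [0.5406 0.2501 0.2877] [ 1.275  2.428 -0.31 ] [ 0.1  0.6 -1. ] 0.158 44.68588711693883 [ 0.434  0.087  1.765 -0.462  1.264 -0.034]
tcp k [0.0235 0.0194 0.2877]
tool x az 124.9 toolz [ 0.227 -0.363 -0.904] down in tool [0.428 0.019 0.904]
scene 100 slope,z0 [0.281 0.295] [ 0.012 -0.052  0.272] [ 0.033 -0.003  0.298] 0.0277
side 38 slope,z0 [0.243 0.297] [ 0.013 -0.049  0.28 ] [ 0.03  -0.003  0.296] 0.0207
```

```bash
python3 jog.py '0 0 0 .017 .001 .036 .1;0 0 0 .034 .0015 .073 .1;0 0 0 .05 .002 .109 .1;0 0 0 .065 .003 .138 .1;0 0 0 .073 .003 .154 .1;0 0 0 .078 .003 .165 .1;0 0 0 .08 .0035 .17 .1;0 0 0 .081 .0035 .172 .1;0 0 0 .0825 .0035 .1745 .1;0 0 0 .0825 .0035 .1745 .1;0 0 0 .0825 .0035 .1745 .1'; python3 jog.py '0 0 0 0 0 0 .32;0 0 0 0 0 0 .32;0 0 0 0 0 0 .32;0 0 0 0 0 -.02 .32;0 0 0 0 0 -.05 .32;0 0 0 0 0 -.09 .32;0 0 0 0 0 -.13 .32;0 0 0 0 0 -.17 .32;0 0 0 0 0 -.17 .32'
python3 -c "
from h import *
incham('wrist','w6');go([.46,-.21,.30])"
```

```text
clock: 31.37
eef_pos: [0.5444, 0.2489, 0.0996]
eef_rot: [1.281, 2.421, -0.304]
contact_force: [-1.8, -2.4, -0.7]
grip_width: 0.161
finger_force: 44.8
clock: 32.12
eef_pos: [0.5076, 0.3153, 0.2639]
eef_rot: [1.277, 2.414, -0.279]
contact_force: [0.7, -0.2, 0.7]
grip_width: 0.319
finger_force: 0.0
terra 361 [248. 143.] med [0.026  0.0332 0.0846] min [0.018 0.014 0.071] max [0.033 0.041 0.086]
terra 383 [232. 224.] med [ 0.0052 -0.0808  0.086 ] min [-0.009 -0.125  0.073] max [ 0.012 -0.074  0.095]
blue 360 [199. 148.] med [-0.0236  0.0271  0.0844] min [-0.031  0.012  0.073] max [-0.016  0.035  0.087]
32.17 [0.507  0.3138 0.26  ] [ 1.277  2.416 -0.285] [-0.8 -0.3 -0.7] 0.321 0.0 [ 0.557  0.127  1.773 -0.469  1.254  0.11 ]
to go (tool) [-0.3843 -0.3339  0.1377]
tool x az 124.23334050992564 toolz [ 0.244 -0.354 -0.903]
```

The red bar lies flat at kx 0.026, with its end at ky 0.041. Now green. It and ochre will go further towards +y with their lower ends resting on the first two bars, about 10° from level.

```bash
python3 jog.py '0 .436 0 -.034 0 -.073 .45;0 .436 0 -.034 0 -.073 .45;0 .436 0 -.034 0 -.073 .45;0 .436 0 -.034 0 -.073 .45' | head -2; python3 -c "
from h import *
go([.46,-.21,.30])"
```

```text
clock: 32.5
eef_pos: [0.5076, 0.3113, 0.3377]
32.5 [0.5076 0.3113 0.3377] [ 1.472  2.771 -0.007] [ 0.5 -0.9 -0.4] 0.452 0.0 [ 0.382  0.055  1.667 -0.006  1.42  -0.211]
to go (tool) [-0.4052 -0.3312  0.0405]
tool x az 124.03515033373692 toolz [ 0.001 -0.006 -1.   ]
```

```bash
python3 jog.py '0 0 1.45 -.405 -.331 .04 .45;0 0 1.45 -.405 -.331 .04 .45;0 0 1.45 -.405 -.331 .04 .45;0 0 1.45 -.405 -.331 .04 .45;0 0 1.45 -.405 -.331 .04 .45;0 0 1.45 -.405 -.331 .04 .45;0 0 1.45 -.405 -.331 .04 .45;0 0 1.45 -.405 -.331 .04 .45;0 0 1.45 -.405 -.331 .04 .45;0 0 1.45 -.405 -.331 .04 .45;0 0 1.45 -.405 -.331 .04 .45;0 0 1.45 -.405 -.331 .04 .45' | head -2;  python3 jog.py '0 0 .79 0 0 0 .45;0 0 .79 0 0 0 .45;0 0 .79 0 0 0 .45;0 0 .79 0 0 0 .45;0 0 .79 0 0 0 .45;0 0 .79 0 0 0 .45;0 0 .79 0 0 0 .45' | head -2; python3 jog.py '0 .87 0 0 0 0 .45;0 .87 0 0 0 0 .45;0 .87 0 0 0 0 .45;0 .87 0 0 0 0 .45;0 .87 0 0 0 0 .45;0 .87 0 0 0 0 .45;0 .87 0 0 0 0 .45;0 .87 0 0 0 0 .45' | head -2
python3 -c "
from h import *
tops();go([.503,-.210,.127])"
```

```text
clock: 33.5
eef_pos: [0.4595, -0.1877, 0.3009]
clock: 34.08
eef_pos: [0.4601, -0.1857, 0.3007]
clock: 34.75
eef_pos: [0.4576, -0.1844, 0.2957]
top 221 [225. 239.] mid [ 0.5595 -0.1559  0.0956] [0.017 0.016 0.015]
top 216 [276. 239.] mid [ 0.5562 -0.2131  0.0957] [0.017 0.016 0.014]
34.8 [ 0.4584 -0.1852  0.2979] [ 2.816 -0.101  1.291] [-0.2 -0.3  0.3] 0.449 0.0 [-0.862 -0.573  2.39   0.813  0.818  0.361]
to go (tool) [-0.0994  0.0194  0.1469]
tool x az -3.6548786520756202 toolz [ 0.755 -0.065 -0.653]
```

```bash
python3 jog.py '0 0 0 -.099 .019 .147 .45;0 0 0 -.099 .019 .147 .45;0 0 0 -.099 .019 .147 .45;0 0 0 -.099 .019 .147 .45;0 0 0 -.099 .019 .147 .45;0 0 0 -.099 .019 .147 .45;0 0 0 -.099 .019 .147 .45'
python3 -c "
from h import *
go([.562,-.2140,.076]);tops()"
```

```text
clock: 35.38
eef_pos: [0.5073, -0.2104, 0.1308]
eef_rot: [2.815, -0.093, 1.295]
contact_force: [0.4, 0.1, -0.2]
grip_width: 0.453
finger_force: 0.0
35.38 [ 0.5073 -0.2104  0.1308] [ 2.815 -0.093  1.295] [ 0.4  0.1 -0.2] 0.453 0.0 [-0.807 -0.108  2.404  1.357  0.541 -0.291]
to go (tool) [-0.006  -0.001   0.0773]
tool x az -3.2710598873133696 toolz [ 0.757 -0.063 -0.65 ]
top 842 [165. 210.] mid [ 0.5592 -0.1555  0.0956] [0.016 0.017 0.015]
top 709 [257. 210.] mid [ 0.5563 -0.2133  0.0958] [0.017 0.017 0.015]
```

```bash
python3 jog.py '0 0 0 -.006 -.001 .03 .45;0 0 0 -.006 -.001 .06 .45;0 0 0 -.006 -.001 .078 .45;0 0 0 -.006 -.001 .078 .45;0 0 0 -.006 -.001 .078 .45;0 0 0 -.006 -.001 .078 .1;0 0 0 -.006 -.001 .078 .1;0 0 0 -.006 -.001 .078 .1;0 0 0 -.006 -.001 .078 .1;0 0 0 -.006 -.001 .078 .1' 45; python3 jog.py '0 0 0 .015 0 -.013 .1;0 0 0 .03 0 -.026 .1;0 0 0 .046 0 -.039 .1;0 0 0 .061 0 -.052 .1;0 0 0 .076 0 -.065 .1;0 0 0 .091 0 -.078 .1;0 0 0 .091 0 -.078 .1'; python3 jog.py '0 -.1 0 .03 0 -.025 .1;0 -.2 0 .06 0 -.05 .1;0 -.875 0 .092 0 -.078 .1;0 -.875 0 .092 0 -.078 .1;0 -.875 0 .092 0 -.078 .1;0 -.875 0 .092 0 -.078 .1;0 -.875 0 .092 0 -.078 .1;0 -.875 0 .092 0 -.078 .1;0 -.875 0 .092 0 -.078 .1'
python3 -c "
from h import *
go(W(.024,.1,.30))"
```

```text
clock: 36.27
eef_pos: [0.5623, -0.2145, 0.0779]
eef_rot: [2.809, -0.094, 1.303]
contact_force: [-2.2, 0.9, 8.4]
grip_width: 0.157
finger_force: 44.3
clock: 36.85
eef_pos: [0.5626, -0.2139, 0.2008]
eef_rot: [2.803, -0.092, 1.304]
contact_force: [0.3, -0.4, 0.2]
grip_width: 0.156
finger_force: 43.9
clock: 37.6
eef_pos: [0.5623, -0.2106, 0.3155]
eef_rot: [3.127, -0.114, -0.024]
contact_force: [0.2, -0.2, -0.3]
grip_width: 0.155
finger_force: 43.9
37.6 [ 0.5623 -0.2106  0.3155] [ 3.127 -0.114 -0.024] [ 0.2 -0.2 -0.3] 0.155 43.93284082878381 [-0.52   0.082  1.679 -0.019  1.389  1.127]
to go (tool) [-0.1048 -0.5213  0.0102]
tool x az -4.1643011372119565 toolz [-0.016 -0.012 -1.   ]
```

```bash
python3 jog.py '0 0 -1.45 -.105 -.521 .01 .1;0 0 -1.45 -.105 -.521 .01 .1;0 0 -1.45 -.105 -.521 .01 .1;0 0 -1.45 -.105 -.521 .01 .1;0 0 -1.45 -.105 -.521 .01 .1;0 0 -1.45 -.105 -.521 .01 .1;0 0 -1.45 -.105 -.521 .01 .1;0 0 -1.45 -.105 -.521 .01 .1;0 0 -1.45 -.105 -.521 .01 .1;0 0 -1.45 -.105 -.521 .01 .1;0 0 -1.45 -.105 -.521 .01 .1;0 0 -1.45 -.105 -.521 .01 .1'
python3 -c "
from h import *
go(W(.024,.1,.29))"
```

```text
clock: 38.6
eef_pos: [0.4981, 0.2871, 0.2992]
eef_rot: [2.419, 2.003, -0.029]
contact_force: [1.0, -0.5, -0.5]
grip_width: 0.154
finger_force: 43.8
38.6 [0.4981 0.2871 0.2992] [ 2.419  2.003 -0.029] [ 1.  -0.5 -0.5] 0.154 43.8474739267258 [ 0.35   0.037  1.755 -0.007  1.367  0.539]
to go (tool) [ 0.0288 -0.0081  0.0088]
tool x az 79.24895614491896 toolz [-0.013 -0.013 -1.   ]
```

```bash
python3 jog.py '0 0 -.79 .029 -.008 .009 .1;0 0 -.79 .029 -.008 .009 .1;0 0 -.79 .029 -.008 .009 .1;0 0 -.79 .029 -.008 .009 .1;0 0 -.79 .029 -.008 .009 .1;0 0 -.79 .029 -.008 .009 .1;0 0 -.79 .029 -.008 .009 .1'; python3 jog.py '0 -.61 0 0 0 0 .1;0 -.61 0 0 0 0 .1;0 -.61 0 0 0 0 .1;0 -.61 0 0 0 0 .1;0 -.61 0 0 0 0 .1;0 -.61 0 0 0 0 .1;0 -.61 0 0 0 0 .1'
python3 -c "
from h import *
barpose(.024)"
```

```text
clock: 39.18
eef_pos: [0.4963, 0.315, 0.2895]
eef_rot: [-1.46, -2.774, 0.028]
contact_force: [-0.1, 0.1, -0.6]
grip_width: 0.162
finger_force: 43.9
clock: 39.77
eef_pos: [0.4957, 0.3155, 0.2888]
eef_rot: [1.199, 2.286, -0.406]
contact_force: [-0.6, -0.3, -0.4]
grip_width: 0.157
finger_force: 43.9
39.77 [0.4957 0.3155 0.2888] [ 1.199  2.286 -0.406] [-0.6 -0.3 -0.4] 0.157 43.88616065494716 [ 0.628  0.128  1.756 -0.628  1.35   0.194]
tcp k [0.0235 0.0987 0.2888]
tool x az 125.1 toolz [ 0.308 -0.484 -0.819] down in tool [0.574 0.022 0.819]
scene 102 slope,z0 [0.083 0.292] [0.015 0.029 0.284] [0.036 0.077 0.305] 0.0283
side 40 slope,z0 [0.167 0.289] [0.011 0.028 0.281] [0.031 0.077 0.305] 0.0219
```

```bash
python3 jog.py '0 0 0 .022 .001 .032 .1;0 0 0 .044 .0015 .064 .1;0 0 0 .066 .002 .096 .1;0 0 0 .086 .003 .122 .1;0 0 0 .1 .004 .142 .1;0 0 0 .106 .004 .151 .1;0 0 0 .109 .004 .1555 .1;0 0 0 .11 .004 .157 .1;0 0 0 .1115 .004 .159 .1;0 0 0 .1115 .004 .159 .1;0 0 0 .1115 .004 .159 .1'; python3 jog.py '0 0 0 0 0 0 .3;0 0 0 0 0 0 .3;0 0 0 0 0 0 .3;0 0 0 0 0 -.02 .3;0 0 0 0 0 -.05 .3;0 0 0 0 0 -.09 .3;0 0 0 0 0 -.13 .3;0 0 0 0 0 -.17 .3;0 0 0 -.04 0 -.18 .3;0 0 0 -.04 0 -.18 .3'
python3 -c "
from h import *
incham('wrist','w7');go([.46,-.16,.30])"
```

```text
clock: 40.78
eef_pos: [0.4971, 0.3138, 0.0986]
eef_rot: [1.205, 2.279, -0.406]
contact_force: [-5.8, -3.5, 0.0]
grip_width: 0.157
finger_force: 44.6
clock: 41.62
eef_pos: [0.4644, 0.3771, 0.28]
eef_rot: [1.204, 2.271, -0.38]
contact_force: [0.8, -0.0, 0.6]
grip_width: 0.301
finger_force: 0.0
terra 43 [256. 154.] med [0.0316 0.0356 0.0845] min [0.03  0.018 0.072] max [0.033 0.041 0.1  ]
terra 293 [237. 212.] med [ 0.0032 -0.08    0.0859] min [-0.013 -0.125  0.071] max [ 0.013 -0.074  0.092]
blue 253 [209. 157.] med [-0.0234  0.0294  0.0844] min [-0.031  0.013  0.073] max [-0.016  0.036  0.086]
green 132 [249. 106.] med [0.0254 0.1044 0.0876] min [0.018 0.099 0.085] max [0.032 0.109 0.09 ]
41.67 [0.4632 0.3766 0.2761] [ 1.206  2.274 -0.384] [ 0.2 -0.3 -0.5] 0.299 0.0 [ 0.741  0.185  1.716 -0.618  1.386  0.308]
to go (tool) [-0.3754 -0.3034  0.2357]
tool x az 124.15792730150874 toolz [ 0.321 -0.478 -0.818]
```

View pics/w7.png

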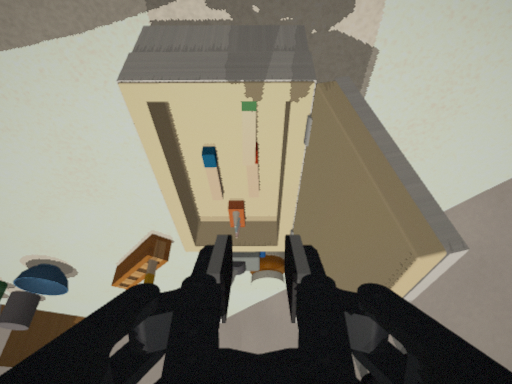

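The wrist view shows green at (249,106) to (252,195) lying on red, both sloping little, and the lid still open. One bar remains, ochre.

```bash
python3 jog.py '0 .59 0 -.034 0 -.049 .45;0 .59 0 -.034 0 -.049 .45;0 .59 0 -.034 0 -.049 .45;0 .59 0 -.034 0 -.049 .45;0 .59 0 -.034 0 -.049 .45;0 .59 0 -.034 0 -.049 .45' | head -2; python3 -c "
from h import *
go([.47,-.15,.30])"
```

```text
clock: 42.17
eef_pos: [0.463, 0.374, 0.3288]
42.17 [0.463  0.374  0.3288] [ 1.472  2.759 -0.036] [ 0.3 -1.3 -0. ] 0.443 0.0 [ 0.519  0.066  1.671 -0.025  1.416 -0.068]
to go (tool) [-0.4383 -0.2856  0.0429]
tool x az 123.85134098508124 toolz [ 0.002 -0.027 -1.   ]
```

```bash
python3 jog.py '0 0 1.45 -.438 -.286 .04 .45;0 0 1.45 -.438 -.286 .04 .45;0 0 1.45 -.438 -.286 .04 .45;0 0 1.45 -.438 -.286 .04 .45;0 0 1.45 -.438 -.286 .04 .45;0 0 1.45 -.438 -.286 .04 .45;0 0 1.45 -.438 -.286 .04 .45;0 0 1.45 -.438 -.286 .04 .45;0 0 1.45 -.438 -.286 .04 .45;0 0 1.45 -.438 -.286 .04 .45;0 0 1.45 -.438 -.286 .04 .45;0 0 1.45 -.438 -.286 .04 .45' | head -2;  python3 jog.py '0 0 .79 0 0 0 .45;0 0 .79 0 0 0 .45;0 0 .79 0 0 0 .45;0 0 .79 0 0 0 .45;0 0 .79 0 0 0 .45;0 0 .79 0 0 0 .45;0 0 .79 0 0 0 .45' | head -2; python3 jog.py '0 .85 0 0 0 0 .45;0 .85 0 0 0 0 .45;0 .85 0 0 0 0 .45;0 .85 0 0 0 0 .45;0 .85 0 0 0 0 .45;0 .85 0 0 0 0 .45;0 .85 0 0 0 0 .45;0 .85 0 0 0 0 .45' | head -2
python3 -c "
from h import *
tops();go([.510,-.152,.124])"
```

```text
clock: 43.17
eef_pos: [0.4689, -0.1249, 0.3039]
clock: 43.75
eef_pos: [0.4693, -0.1229, 0.3036]
clock: 44.42
eef_pos: [0.467, -0.1217, 0.2992]
top 209 [277. 242.] mid [ 0.5593 -0.1556  0.096 ] [0.017 0.016 0.016]
44.47 [ 0.4679 -0.1224  0.3013] [ 2.812 -0.087  1.267] [-0.3  0.5  0.7] 0.447 0.0 [-0.68  -0.641  2.417  0.669  0.725  0.59 ]
to go (tool) [-0.1042  0.0213  0.1509]
tool x az -2.4273756525723815 toolz [ 0.746 -0.075 -0.661]
```

```bash
python3 jog.py '0 0 .03 -.104 .021 .151 .45;0 0 .03 -.104 .021 .151 .45;0 0 .03 -.104 .021 .151 .45;0 0 .03 -.104 .021 .151 .45;0 0 .03 -.104 .021 .151 .45;0 0 .03 -.104 .021 .151 .45;0 0 .03 -.104 .021 .151 .45'
python3 -c "
from h import *
go([.5653,-.1562,.076]);tops()"
```

```text
clock: 45.05
eef_pos: [0.5131, -0.1517, 0.125]
eef_rot: [2.824, -0.126, 1.275]
contact_force: [0.3, -0.1, 0.9]
grip_width: 0.446
finger_force: 0.0
45.05 [ 0.5131 -0.1517  0.125 ] [ 2.824 -0.126  1.275] [ 0.3 -0.1  0.9] 0.446 0.0 [-0.666 -0.153  2.45   1.386  0.425 -0.205]
to go (tool) [-0.0021 -0.0005  0.0717]
tool x az -4.992382625581277 toolz [ 0.747 -0.071 -0.661]
top 760 [258. 207.] mid [ 0.5593 -0.1551  0.0955] [0.017 0.016 0.015]
```

```bash
python3 jog.py '0 0 0 -.002 -.0005 .03 .45;0 0 0 -.002 -.0005 .06 .45;0 0 0 -.002 -.0005 .072 .45;0 0 0 -.002 -.0005 .072 .45;0 0 0 -.002 -.0005 .072 .45;0 0 0 -.002 -.0005 .072 .1;0 0 0 -.002 -.0005 .072 .1;0 0 0 -.002 -.0005 .072 .1;0 0 0 -.002 -.0005 .072 .1;0 0 0 -.002 -.0005 .072 .1' 45; python3 jog.py '0 0 0 .015 0 -.013 .1;0 0 0 .03 0 -.026 .1;0 0 0 .046 0 -.039 .1;0 0 0 .061 0 -.052 .1;0 0 0 .076 0 -.065 .1;0 0 0 .091 0 -.078 .1;0 0 0 .091 0 -.078 .1'; python3 jog.py '0 -.1 0 .03 0 -.025 .1;0 -.2 0 .06 0 -.05 .1;0 -.85 0 .092 0 -.078 .1;0 -.85 0 .092 0 -.078 .1;0 -.85 0 .092 0 -.078 .1;0 -.85 0 .092 0 -.078 .1;0 -.85 0 .092 0 -.078 .1;0 -.85 0 .092 0 -.078 .1;0 -.85 0 .092 0 -.078 .1'
python3 -c "
from h import *
go(W(-.024,.092,.30))"
```

```text
clock: 45.93
eef_pos: [0.5661, -0.1578, 0.0799]
eef_rot: [2.814, -0.127, 1.284]
contact_force: [-4.2, 0.5, 8.6]
grip_width: 0.157
finger_force: 47.3
clock: 46.52
eef_pos: [0.568, -0.1578, 0.2031]
eef_rot: [2.809, -0.125, 1.287]
contact_force: [0.1, 0.0, 0.5]
grip_width: 0.155
finger_force: 46.2
clock: 47.27
eef_pos: [0.5694, -0.1557, 0.3172]
eef_rot: [3.133, -0.144, -0.004]
contact_force: [-0.6, 0.8, -0.8]
grip_width: 0.157
finger_force: 46.3
47.27 [ 0.5694 -0.1557  0.3172] [ 3.133 -0.144 -0.004] [-0.6  0.8 -0.8] 0.157 46.32841765880585 [-0.436  0.053  1.706 -0.006  1.384  1.227]
to go (tool) [-0.1487 -0.427   0.0153]
tool x az -5.250801318238073 toolz [-0.003 -0.005 -1.   ]
```

```bash
python3 jog.py '0 0 -1.45 -.149 -.427 .01 .1;0 0 -1.45 -.149 -.427 .01 .1;0 0 -1.45 -.149 -.427 .01 .1;0 0 -1.45 -.149 -.427 .01 .1;0 0 -1.45 -.149 -.427 .01 .1;0 0 -1.45 -.149 -.427 .01 .1;0 0 -1.45 -.149 -.427 .01 .1;0 0 -1.45 -.149 -.427 .01 .1;0 0 -1.45 -.149 -.427 .01 .1;0 0 -1.45 -.149 -.427 .01 .1;0 0 -1.45 -.149 -.427 .01 .1;0 0 -1.45 -.149 -.427 .01 .1'|tail -2; python3 jog.py '0 0 -.81 0 0 0 .1;0 0 -.81 0 0 0 .1;0 0 -.81 0 0 0 .1;0 0 -.81 0 0 0 .1;0 0 -.81 0 0 0 .1;0 0 -.81 0 0 0 .1;0 0 -.81 0 0 0 .1'|tail -2; python3 jog.py '0 -.62 0 0 0 0 .1;0 -.62 0 0 0 0 .1;0 -.62 0 0 0 0 .1;0 -.62 0 0 0 0 .1;0 -.62 0 0 0 0 .1;0 -.62 0 0 0 0 .1;0 -.62 0 0 0 0 .1'
python3 -c "
from h import *
barpose(-.024);go(W(-.024,.092,.29))"
```

```text
grip_width: 0.153
finger_force: 46.3
grip_width: 0.159
finger_force: 46.3
clock: 49.43
eef_pos: [0.4585, 0.2836, 0.3022]
eef_rot: [1.196, 2.27, -0.395]
contact_force: [0.3, 0.4, -0.1]
grip_width: 0.157
finger_force: 46.2
49.43 [0.4585 0.2836 0.3022] [ 1.196  2.27  -0.395] [ 0.3  0.4 -0.1] 0.157 46.245338916778564 [ 0.625  0.004  1.865 -0.641  1.352  0.193]
tcp k [-0.0251  0.0935  0.3022]
tool x az 124.6 toolz [ 0.324 -0.486 -0.812] down in tool [0.584 0.008 0.812]
scene 101 slope,z0 [0.097 0.305] [-0.036  0.022  0.297] [-0.014  0.071  0.318] -0.0209
side 38 slope,z0 [0.063 0.309] [-0.034  0.019  0.298] [-0.017  0.07   0.319] -0.0286
49.53 [0.46   0.2828 0.3045] [ 1.2    2.266 -0.392] [0.  0.1 0.5] 0.155 46.24665856361389 [ 0.622  0.002  1.862 -0.642  1.352  0.194]
to go (tool) [0.0085 0.0004 0.0117]
tool x az 124.27542873568575 toolz [ 0.326 -0.485 -0.811]
```

```bash
python3 jog.py '0 0 0 .03 0 .027 .1;0 0 0 .052 0 .059 .1;0 0 0 .075 .001 .091 .1;0 0 0 .096 .001 .12 .1;0 0 0 .11 .001 .14 .1;0 0 0 .119 .001 .152 .1;0 0 0 .123 .001 .157 .1;0 0 0 .125 .001 .16 .1;0 0 0 .1265 .001 .162 .1;0 0 0 .1275 .001 .1635 .1;0 0 0 .1275 .001 .1635 .1;0 0 0 .1275 .001 .1635 .1'; python3 jog.py '0 0 0 0 0 0 .3;0 0 0 0 0 0 .3;0 0 0 0 0 0 .3;0 0 0 0 0 -.02 .3;0 0 0 0 0 -.05 .3;0 0 0 0 0 -.09 .3;0 0 0 0 0 -.13 .3;0 0 0 0 0 -.17 .3;0 0 0 -.04 0 -.18 .3;0 0 0 -.04 0 -.18 .3'
python3 -c "
from h import *
incham('wrist','w8');go(W(0,0,.45))"
```

```text
clock: 50.53
eef_pos: [0.4569, 0.2899, 0.099]
eef_rot: [1.199, 2.262, -0.389]
contact_force: [0.1, 0.0, -0.2]
grip_width: 0.157
finger_force: 46.3
clock: 51.37
eef_pos: [0.4181, 0.352, 0.2758]
eef_rot: [1.199, 2.257, -0.375]
contact_force: [1.9, -0.1, 0.5]
grip_width: 0.303
finger_force: 0.0
terra 274 [263. 215.] med [-0.0097 -0.0846  0.0857] min [-0.022 -0.13   0.071] max [ 0.004 -0.079  0.087]
blue 11 [252. 169.] med [-0.024   0.0128  0.0847] min [-0.03   0.012  0.084] max [-0.018  0.015  0.086]
green 120 [300. 110.] med [0.0245 0.1035 0.0875] min [0.018 0.097 0.078] max [0.032 0.108 0.089]
ochre 116 [252. 110.] med [-0.0222  0.1041  0.0873] min [-0.03   0.09   0.071] max [-0.015  0.109  0.089]
51.42 [0.417  0.3514 0.2721] [ 1.201  2.26  -0.38 ] [-0.8 -0.  -0.5] 0.302 0.0 [ 0.768  0.082  1.841 -0.63   1.379  0.349]
to go (tool) [-0.2442  0.0233 -0.0427]
tool x az 123.8625510035874 toolz [ 0.334 -0.482 -0.81 ]
```

View pics/w8.png

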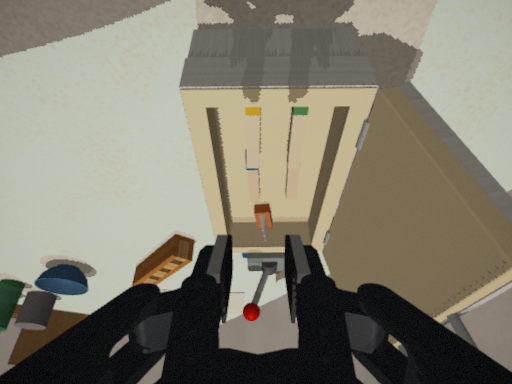

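The wrist view shows ochre at (252,110) and green at (300,110), both lying on blue and red. The cone pack at (263,215) has been nudged slightly but is still upright inside. Before shutting the lid I'll level the tool and check with a view from above.

```bash
python3 jog.py '0 .1 0 -.03 0 -.03 .4;0 .63 0 -.076 0 -.105 .4;0 .63 0 -.076 0 -.105 .4;0 .63 0 -.076 0 -.105 .4;0 .63 0 -.076 0 -.105 .4;0 .63 0 -.076 0 -.105 .4;0 .63 0 -.076 0 -.105 .4' | head -3; python3 -c "
from h import *
c=cap('wrist');P=pts(c);k=tk(P)
H,S,V=hsv(c)
m=(k[...,2]>.073)&(k[...,2]<.13)&(abs(k[...,0])<.06)&(k[...,1]<-.065)&(k[...,1]>-.131)
for lo,hi in((.08,.089),(.09,.1),(.1,.115)):
    q=k[m&(k[...,2]>lo)&(k[...,2]<hi)]; print(lo,len(q),cv2.minAreaRect(q[:,:2].astype(np.float32)) if len(q)>5 else '')
for nm,x0 in(('ochre',-.023),('green',.025)):
    q=k[(abs(k[...,0]-x0)<.005)&(k[...,2]>.075)&(k[...,2]<.11)&(k[...,1]>.02)&(k[...,1]<.12)]; print(nm,np.polyfit(q[:,1],q[:,2],1),q[:,1].min(),q[:,1].max())
go(W(.137,0,.40))"
```

```text
clock: 52.0
eef_pos: [0.4165, 0.3489, 0.3955]
eef_rot: [-1.475, -2.768, 0.003]
0.08 300 ((-0.004725128412246704, -0.1048186719417572), (0.052345193922519684, 0.09784185886383057), 89.99845123291016)
0.09 104 ((-0.0011601299047470093, -0.10846740752458572), (0.04504673555493355, 0.11454415321350098), 89.97787475585938)
0.1 97 ((-0.005473732948303223, -0.10877523571252823), (0.04438730701804161, 0.1071213036775589), 89.95747375488281)
ochre [-0.11484436  0.09995037] 0.020425776347282546 0.11995349065072007
green [-0.12854821  0.10148938] 0.020007765721704374 0.11999512630677853
52.05 [0.416  0.3494 0.395 ] [-1.473 -2.77   0.005] [ 0.8 -0.3  0.1] 0.398 0.0 [ 0.511 -0.081  1.701  0.002  1.527 -0.082]
to go (tool) [-0.1703  0.1614 -0.0063]
tool x az 123.98665944939145 toolz [-0.006 -0.001 -1.   ]
```

```bash
python3 jog.py '0 0 -.01 -.17 .161 -.006 .4;0 0 -.01 -.17 .161 -.006 .4;0 0 -.01 -.17 .161 -.006 .4;0 0 -.01 -.17 .161 -.006 .4;0 0 -.01 -.17 .161 -.006 .4;0 0 -.01 -.17 .161 -.006 .4;0 0 -.01 -.17 .161 -.006 .4;0 0 -.01 -.17 .161 -.006 .4' | head -3; python3 -c "
from h import *
for n in('wrist','side','scene'):
    c=cap(n);P=pts(c);k=tk(P);H,S,V=hsv(c)
    m=(k[...,2]>.072)&(k[...,2]<.089)&(abs(k[...,0])<.06)&(k[...,1]<-.06)&(k[...,1]>-.131)&((H<14)|(H>172))&(S>110)
    q=k[m]; 
    if len(q)>20: t=q[q[:,2]>.083]; print(n,len(q),cv2.minAreaRect(t[:,:2].astype(np.float32)),np.linalg.lstsq(np.c_[t[:,:2],np.ones(len(t))],t[:,2],rcond=None)[0])
    h=(V<70)&(k[...,2]>.27)&(k[...,2]<.325)&(k[...,0]>.1)&(k[...,0]<.17)&(abs(k[...,1])<.06)
    if h.sum()>20: print(n,'handle',h.sum(),np.percentile(k[h],[5,50,95],axis=0).round(4))
s=st();print(tk(s['eef_pos']))"
```

```text
clock: 52.72
eef_pos: [0.6448, 0.3002, 0.3982]
eef_rot: [-1.455, -2.776, 0.007]
wrist 413 ((-0.008859517052769661, -0.10537370294332504), (0.022841377183794975, 0.05063054710626602), 6.551260471343994) [-0.00446592 -0.00593476  0.08588146]
wrist handle 2364 [[ 0.1326 -0.0516  0.3046]
 [ 0.1377  0.0067  0.3074]
 [ 0.1429  0.0544  0.309 ]]
side handle 90 [[ 0.1267 -0.0566  0.2779]
 [ 0.1319 -0.0049  0.3042]
 [ 0.137   0.0529  0.3095]]
scene handle 148 [[ 0.1357 -0.0523  0.2982]
 [ 0.1394  0.0041  0.3056]
 [ 0.1434  0.0532  0.3099]]
52.87 [0.643  0.3012 0.4013] [-1.453e+00 -2.780e+00  2.000e-03] [-0.5  0.5  0.1] 0.403 0.0 [ 0.295  0.301  1.275  0.002  1.569 -0.313]
[0.13685995 0.00349396 0.40130955]
```

```bash
python3 jog.py '0 0 0 0 .001 .035 .4;0 0 0 0 .001 .07 .4;0 0 0 0 .001 .095 .4;0 0 0 0 .001 .104 .4;0 0 0 0 .001 .104 .4;0 0 0 0 .001 .104 .4' | head -4; python3 jog.py '0 0 0 0 0 0 .08;0 0 0 0 0 0 .08;0 0 0 0 0 0 .08;0 0 0 0 0 0 .08;0 0 0 0 0 0 .08' 25; python3 -c "
from h import *
print(tk(manip.state()['eef_pos']))"
```

```text
clock: 53.37
eef_pos: [0.6444, 0.3015, 0.2991]
eef_rot: [-1.455, -2.781, -0.0]
contact_force: [1.0, 0.1, 0.1]
clock: 53.78
eef_pos: [0.6433, 0.2998, 0.3015]
eef_rot: [-1.455, -2.778, 0.007]
contact_force: [-7.9, -3.4, 4.4]
grip_width: 0.128
finger_force: 24.8
[0.1363456  0.00219655 0.30153408]
```

```bash
python3 jog.py '0 0 0 0 -.014 -.004 .08;0 0 0 0 -.028 -.006 .08;0 0 0 0 -.043 -.008 .08;0 0 0 0 -.058 -.009 .08;0 0 0 0 -.073 -.008 .08;0 0 0 0 -.087 -.007 .08;0 0 0 0 -.102 -.004 .08;0 0 0 0 -.116 0 .08;0 0 0 0 -.13 .005 .08;0 0 0 0 -.143 .011 .08;0 0 0 0 -.143 .011 .08'; python3 jog.py '0 0 0 0 -.013 .007 .08;0 0 0 0 -.025 .014 .08;0 0 0 0 -.037 .023 .08;0 0 0 0 -.048 .032 .08;0 0 0 0 -.058 .043 .08;0 0 0 0 -.068 .054 .08;0 0 0 0 -.068 .054 .08'
python3 -c "
from h import *
print(tk(manip.state()['eef_pos']))"
```

```text
clock: 54.7
eef_pos: [0.5257, 0.2191, 0.2903]
eef_rot: [-1.456, -2.78, -0.001]
contact_force: [-4.4, 1.4, 4.9]
grip_width: 0.128
finger_force: 26.7
clock: 55.28
eef_pos: [0.4688, 0.1801, 0.2328]
eef_rot: [-1.455, -2.777, 0.005]
contact_force: [-5.4, 0.1, 2.6]
grip_width: 0.125
finger_force: 27.7
[-0.07532636  0.00238913  0.23275801]
```

```bash
python3 jog.py '0 0 0 0 -.009 .012 .08;0 0 0 0 -.0165 .024 .08;0 0 0 0 -.023 .037 .08;0 0 0 0 -.029 .051 .08;0 0 0 0 -.034 .065 .08;0 0 0 0 -.037 .079 .08;0 0 0 0 -.039 .09 .08;0 0 0 0 -.04 .1 .08;0 0 0 0 -.041 .106 .08;0 0 0 0 -.041 .109 .08;0 0 0 0 -.041 .109 .08;0 0 0 0 -.041 .109 .08'
python3 -c "
from h import *
print(tk(manip.state()['eef_pos']))"
```

```text
clock: 56.28
eef_pos: [0.4347, 0.1568, 0.1237]
eef_rot: [-1.453, -2.775, 0.009]
contact_force: [-6.8, -3.8, -1.0]
grip_width: 0.127
finger_force: 29.5
[-0.11655177  0.00249482  0.12366108]
```

```bash
python3 jog.py '0 0 0 0 .002 0 .3;0 0 0 0 .002 0 .3;0 0 0 0 .002 0 .3;0 0 0 0 .002 -.03 .3;0 0 0 0 .002 -.07 .3;0 0 0 0 .002 -.11 .3;0 0 0 0 .002 -.15 .3;0 0 0 0 .002 -.15 .3'
python3 -c "
from h import *
for n in('wrist','side'):
    c=cap(n,n+'9');P=pts(c);k=tk(P);H,S,V=hsv(c)
    m=(abs(k[...,0])<.075)&(abs(k[...,1])<.14)&(k[...,2]>.1)&(k[...,2]<.17)&(V>60)
    q=k[m]; print(n,len(q),np.linalg.lstsq(np.c_[q[:,:2],np.ones(len(q))],q[:,2],rcond=None)[0])
    h=(V<70)&(k[...,2]>.11)&(k[...,2]<.16)&(abs(k[...,0]+.115)<.03)&(abs(k[...,1])<.045)
    print('handle',h.sum(),np.percentile(k[h],[5,50,95],axis=0).round(4))
    b=((H<6)|(H>174))&(S>150)&(k[...,2]>.15)&(k[...,2]<.23)&(k[...,1]<-.13)
    print('ball',b.sum(),k[b].min(0) if b.any() else '',k[b].max(0) if b.any() else '')
go(W(-.11,-.178,.25))"
```

```text
clock: 56.95
eef_pos: [0.444, 0.1592, 0.2856]
eef_rot: [1.451, 2.772, 0.017]
contact_force: [0.4, 0.2, 1.4]
grip_width: 0.303
finger_force: 0.0
wrist 49207 [-1.36150999e-04  2.22796526e-04  1.45155213e-01]
handle 1174 [[-0.1203 -0.04    0.1319]
 [-0.1153  0.0032  0.1348]
 [-0.1102  0.0409  0.1364]]
ball 0  
side 1490 [0.00017661 0.00035695 0.14489672]
handle 66 [[-0.124  -0.0408  0.1256]
 [-0.1197  0.0002  0.1338]
 [-0.0863  0.0384  0.139 ]]
ball 35 [-0.046262   -0.19248681  0.1895778 ] [-0.02485209 -0.17144038  0.21222826]
57.05 [0.441  0.1587 0.278 ] [1.456 2.78  0.006] [-0.2  0.2 -0.6] 0.296 0.0 [ 1.280e-01 -2.150e-01  2.027e+00  2.000e-03  1.325e+00 -4.790e-01]
to go (tool) [-0.1785 -0.0005  0.0282]
tool x az 124.71578559812548 toolz [ 0.004  0.002 -1.   ]
```

The lid lies flat and shut, let go, with its top plane at 0.145 and no slope. The lever ball is at about kx -0.038. I'll shut the gripper and go in front of the lever.

```bash
python3 jog.py '0 0 0 -.04 0 0 0;0 0 0 -.08 0 0 0;0 0 0 -.12 0 0 0;0 0 0 -.16 0 0 0;0 0 0 -.179 0 0 0;0 0 0 -.179 0 .04 0;0 0 0 -.179 0 .08 0;0 0 0 -.179 0 .092 0;0 0 0 -.179 0 .092 0;0 0 0 -.179 0 .092 0'; python3 -c "
from h import *
go(W(.012,-.179,.187));print(tk(manip.state()['eef_pos']))"
```

```text
clock: 57.88
eef_pos: [0.5404, 0.0117, 0.1811]
eef_rot: [-1.455, -2.778, 0.002]
contact_force: [-0.3, 1.1, 1.4]
grip_width: 0.0
finger_force: 0.0
57.88 [0.5404 0.0117 0.1811] [-1.455e+00 -2.778e+00  2.000e-03] [-0.3  1.1  1.4] 0.0 0.0 [-0.166  0.053  1.959  0.     1.135 -0.773]
to go (tool) [-0.0025  0.1237 -0.0064]
tool x az 124.72922631484239 toolz [-0.006  0.001 -1.   ]
[-0.11173141 -0.17698023  0.18113272]
```

```bash
python3 jog.py '0 0 0 -.002 .025 -.006 0;0 0 0 -.002 .045 -.007 0;0 0 0 -.002 .06 -.008 0;0 0 0 -.002 .075 -.008 0;0 0 0 -.002 .09 -.008 0;0 0 0 -.002 .1 -.007 0;0 0 0 -.002 .11 -.006 0;0 0 0 -.002 .118 -.006 0;0 0 0 -.002 .124 -.006 0;0 0 0 -.002 .124 -.006 0;0 0 0 -.002 .124 -.006 0'
python3 -c "
from h import *
print(tk(manip.state()['eef_pos']))
for n in('side','scene'):
    c=cap(n);P=pts(c);k=tk(P);H,S,V=hsv(c)
    b=((H<6)|(H>174))&(S>150)&(k[...,2]>.15)&(k[...,2]<.23)&(k[...,1]<-.13)&(k[...,1]>-.22)
    print('ball',b.sum(),k[b].min(0).round(3) if b.any() else '',k[b].max(0).round(3) if b.any() else '')"
```

```text
clock: 58.8
eef_pos: [0.6421, 0.079, 0.1882]
eef_rot: [-1.453, -2.776, 0.011]
contact_force: [-8.6, -4.5, 6.2]
grip_width: -0.0
finger_force: 4.8
[ 0.01028058 -0.17911537  0.18819903]
ball 22 [ 0.02  -0.193  0.185] [ 0.043 -0.18   0.222]
ball 37 [-2.419 -0.215  0.151] [ 0.051 -0.162  0.209]
```

```bash
python3 jog.py '0 0 0 0 -.03 0 0;0 0 0 0 -.06 0 0;0 0 0 0 -.09 -.02 0;0 0 0 0 -.1 -.06 0;0 0 0 0 -.1 -.1 0;0 0 0 0 -.1 -.1 0;0 0 0 0 -.1 -.1 0'
python3 -c "
from h import *
for n in('side','wrist'):
    c=cap(n,n+'10');P=pts(c);k=tk(P);H,S,V=hsv(c)
    b=((H<6)|(H>174))&(S>150)&(k[...,2]>.15)&(k[...,2]<.23)&(k[...,1]<-.13)&(k[...,1]>-.22)
    print('ball',b.sum(),k[b].min(0).round(3) if b.any() else '',k[b].max(0).round(3) if b.any() else '')
    m=(abs(k[...,0])<.075)&(abs(k[...,1])<.14)&(k[...,2]>.1)&(k[...,2]<.17)&(V>60)
    q=k[m]; print(n,len(q),np.linalg.lstsq(np.c_[q[:,:2],np.ones(len(q))],q[:,2],rcond=None)[0])"
```

```text
clock: 59.48
eef_pos: [0.5637, 0.023, 0.2922]
eef_rot: [1.456, 2.779, 0.004]
contact_force: [-0.4, 0.1, -0.2]
grip_width: 0.0
finger_force: 0.0
ball 34 [ 0.021 -0.193  0.182] [ 0.043 -0.175  0.208]
side 1486 [5.55785481e-04 1.27468530e-05 1.44882853e-01]
ball 986 [ 0.025 -0.19   0.188] [ 0.046 -0.166  0.207]
wrist 24980 [-2.84590181e-04  1.17876226e-04  1.45179364e-01]
```

View pics/side10.png

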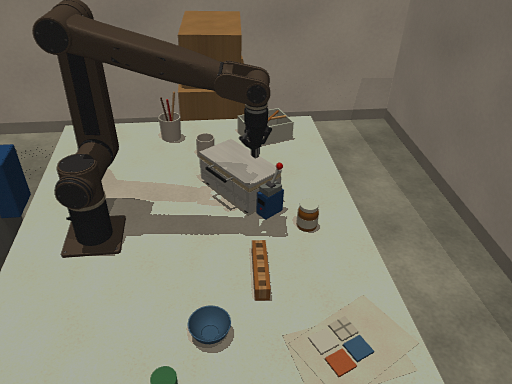

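The side view shows the lid shut at (238,160), the lever leaning back with its ball at (279,166), the rack at (261,270) empty, and the bystanders in place. I'm handing the job in.

```bash
python3 -c "
from plant import manip, eyes, workorder
print(workorder.finish_job())"
```

```text
the job is handed in; nothing more can be done
None
```

The job is handed in (hand-in returned no verdict): all four bars lie in the kiln, green and ochre resting on red and blue about 7° off level. The cone pack stands upright, the lid is shut and the power lever is fully on; the jar, bowl and mug looked undisturbed in the last side view.

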